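# Clamp the tube blocks in the bead mill

## Task

Get the bead mill's cradle ready to run: swing the clamp lever up, then stand every tube block on the bench upright in the channel between the steel anvil and the rubber pad. Wind the T-handle clockwise, regrasping its alternate ends every half turn, until the pad has pushed the blocks together without gaps and its springs just begin to give (no more than about 4 mm), and only then flip the lever fully down to lock the pack. Do not knock over the bottles, jar or beaker.

Things in the scene. Friction and masses are not known exactly. Their poses are not given: they have to be found in the camera images.
- cradle: Bead-mill cradle, grey base plate 424 x 110 x 10 mm fixed to the bench. Origin on the bench plane; z up, local x along the channel (centre line y = 0) from lever and anvil (-x) to pad, white gearbox and T-handle (+x). Channel floor 10 mm above the bench; side rails 28 mm high, inner faces at y = +-44 mm. Lever up and T-handle at 0: the channel is 158 mm long, x = -75 to +83 mm.
- column_foot (a point): Foot of a 22 mm round column carrying a small display (230 mm tall), 85 mm from the T-handle axis on the local -y side: a gripper holding a grip cannot pass there (grip more than about 25 mm to the -y side of the axis). The other half (+y side) is free. The white gearbox under the T-handle is 104 x 92 mm, top 84 mm above the bench.
- anvil_open (a point): Middle of the steel anvil's face as it stands with the lever up, 33 mm above the bench; axes as the cradle (x points to the pad). Lever down pushes the anvil (76 wide, 40 high) 6 mm in +x.
- lever (a joint): Cam lever at the anvil end: 0 = down, lying level, pointing to local -x (clamped; starts within 0.1 of this); 1.3 rad = up against its stop (open). Stays where it is left; moving it takes about 3 N at the ball, a little more when clamping.
- lever_ball (a point): Centre of the black ball, 22 mm diameter, at the end of the lever, 60 mm from the pivot; the arm is 10 x 10 mm. Gripped across local y the ball can turn between the fingers as it swings.
- lever_pivot (a point): Lever pivot, 55 mm above the bench; the lever turns about the cradle's y axis through this point, the ball rising from the -x side to above the pivot.
- thandle (a joint): T-handle angle, rad, grows clockwise seen from above (tightening), 0 to 31.4; starts between 0 and 1.2. 0 = bar along local x, grip_a to +x. A turn moves the pad's carriage 24 mm towards the anvil: springs relaxed and lever up, the channel is 158 mm - 24 mm x angle/6.283 long. Stiff and self-locking, about 3 N at a grip.
- t_axis (a point): On the vertical axis of the T-handle, level with the tops of its grips, 143 mm above the bench. Steel bar 116 x 16 x 12 mm, its top 109 mm above the bench, with a black upright round grip (18 mm diameter, 34 mm tall) at each end, 50 mm from the axis. The grips can turn between the fingers.
- grip_a (a point): Centre of the top face of the upright grip at one end of the T-handle bar.
- grip_b (a point): Centre of the top face of the upright grip at the other end.
- pad: Rubber-faced pressure pad, 76 wide, 38 high, on springs (1.5 N/mm in all, 14 mm travel) before the screw carriage. Origin at the middle of its pressing face, 33 mm above the bench; axes as the cradle, the face looks to local -x.
- block1: Tube block: aluminium body 32 (x) x 80 (y) x 34 (z) mm with a white grip tab 12 (x) x 36 (y) x 26 (z) mm in the middle of its top, 60 mm tall in all. Origin at the centre of its underside, z up. 0.15 to 0.31 kg. Starts upright on the bench; two to four blocks are present. In the channel its 80 mm width lies across (its x along the channel), either way round.
- block2: Another tube block, same as block1; may be absent.
- block3: Another tube block, same as block1; may be absent.
- block4: Another tube block, same as block1; may be absent.
- reagent_bottle: Jar with orange cap, 72 mm diameter, 130 mm tall, behind the cradle; leave standing. Origin under its centre.
- wash_bottle: White bottle, 66 mm diameter, 150 mm tall, to the left; leave standing. Origin under its centre.
- beaker: Glass beaker, 72 mm diameter, 85 mm tall, to the left; leave standing. Origin under its centre.
- weight_jar: White jar, 60 mm diameter, 75 mm tall, to the right; leave standing. Origin under its centre.

How it is judged:
On the way, in this order (a step that is already met when the one before it is completed fails the run):
1. the clamp lever is swung up (above 1.1 rad) (value of joint lever above 1.1 rad), for 0.2 s.
2. every block present stands in the channel, upright, on its floor and within 8 mm of its centre line, the lever still up (x of block1 in the frame of cradle between -0.066 and 0.07 m and y of block1 in the frame of cradle between -0.008 and 0.008 m and z of block1 in the frame of cradle between 0.006 and 0.014 m and angle between each of block1, block2, block3, block4's own z axis and vertical below 0.12 rad and x of block2 in the frame of cradle between -0.066 and 0.07 m and y of block2 in the frame of cradle between -0.008 and 0.008 m and z of block2 in the frame of cradle between 0.006 and 0.014 m and x of block3 in the frame of cradle between -0.066 and 0.07 m and y of block3 in the frame of cradle between -0.008 and 0.008 m and z of block3 in the frame of cradle between 0.006 and 0.014 m and x of block4 in the frame of cradle between -0.066 and 0.07 m and y of block4 in the frame of cradle between -0.008 and 0.008 m and z of block4 in the frame of cradle between 0.006 and 0.014 m and value of joint lever above 1.1 rad), for 0.2 s.
3. the T-handle has brought the pad to press on the blocks in the channel, the lever still up (all of step 2 and contact force between pad and anything else above 0.3 N), for 0.2 s.
At the end, for the whole second after the job is handed in: The lever is down (below 0.12 rad), every block present stands upright (within 0.12 rad) on the channel floor, within 8 mm of the centre line and at rest, and the pad presses on the pack with 7 to 16.5 N (9 N for bare contact before the lever's stroke, 1.5 N more per mm) (value of joint lever below 0.12 rad and contact force between pad and anything else between 7 and 16.5 N and x of block1 in the frame of cradle between -0.066 and 0.07 m and y of block1 in the frame of cradle between -0.008 and 0.008 m and z of block1 in the frame of cradle between 0.006 and 0.014 m and angle between each of block1, block2, block3, block4's own z axis and vertical below 0.12 rad and x of block2 in the frame of cradle between -0.066 and 0.07 m and y of block2 in the frame of cradle between -0.008 and 0.008 m and z of block2 in the frame of cradle between 0.006 and 0.014 m and x of block3 in the frame of cradle between -0.066 and 0.07 m and y of block3 in the frame of cradle between -0.008 and 0.008 m and z of block3 in the frame of cradle between 0.006 and 0.014 m and x of block4 in the frame of cradle between -0.066 and 0.07 m and y of block4 in the frame of cradle between -0.008 and 0.008 m and z of block4 in the frame of cradle between 0.006 and 0.014 m and linear speed of each of block1, block2, block3, block4 below 0.02 m/s); the robot touches nothing.
It fails at once if the reagent bottle is knocked over (angle between reagent_bottle's own z axis and vertical above 0.6 rad).
It fails at once if the wash bottle is knocked over (angle between wash_bottle's own z axis and vertical above 0.6 rad).
It fails at once if the beaker is knocked over (angle between beaker's own z axis and vertical above 0.6 rad).
It fails at once if the weight jar is knocked over (angle between weight_jar's own z axis and vertical above 0.6 rad).
Of block1, block2, block3, block4 only 2 to 4 are there at a start; the rules pass over those that are not, and their reading is None.
At some moment in a run one of block1, block2, block3, block4 may be knocked a few centimetres aside while the robot is not near it.
It also fails if it takes over 210 s, if anything falls off the work surface, if the arm or the gripper's body presses on something with over 40 N, if the wrist force passes 120 N, or if a joint passes its speed limit or range.

## Robot

A 7-joint arm with a two-finger parallel gripper is mounted at the origin on the work surface. World frame = base frame: x ahead of the robot, y to its left, z up, the work surface at z = 0. Lengths are in m, angles in rad, forces in N, time in s.
With the tool pointing down it reaches from about 0.375 to 0.925 m from the base axis. Payload 3.1 kg.
Tool frame: the origin (TCP) lies midway between the tips of the shut fingers; the grasp point (between the pads) lies 19 mm behind it; z points along the fingers, y is the line along which they close (so a half turn about z gives the same grasp; the last joint's range is limited). The gripper opens to 85 mm and grips with 20 to 120 N. Pads are 22 mm wide; open, the fingers measure 114 mm over their backs; the gripper's body (76 mm by 85 mm) begins 54 mm behind the grasp point. The pads swing forward as they close: fully open they stand 13 mm farther back than shut.
Start: joints at [-1.316, 0.383, 0.044, 1.598, -0.018, 1.161, -0.05], TCP at [0.225, 0.61, 0.231] pointing down, gripper open.
Joint ranges: [-2.61, 2.61], [-0.41, 2.15], [-1.48, 1.57], [0, 2.5], [-1.57, 4.71], [0.05, 1.97], [-2.85, 2.85]. Speed limits (rad/s): [2.79, 2.79, 3.14, 3.14, 3.14, 3.14, 3.14].

## Interface

Orientations are given as a 3x3 rotation matrix whose columns are the frame's x, y, z axes.
In Python, from cell import arm, snapshot gives the robot as it stands.
- The arm moves only by the tool apply_moves, never from a script. Its argument "commands" is a list of rows, each a list of 7 numbers: the shift along the tool's x, y, z in units of 40 mm (1.0 is 40 mm), then the turn, a rotation vector about the tool's x, y, z in units of 8 degrees (1.0 is 8 degrees), then the opening, from 0 (shut) to 1 (fully open). A call has 1 to 20 rows; each row is the pose to reach, as a shift and turn from the pose commanded when the call began, along the tool's axes at that moment; what a row does not reach only later rows make up. A row lasts 1/10 s, in which the tool goes at most 50 mm and 8.59 degrees, less where a joint would pass 70% of its speed; a pose out of reach is approached as far as the arm can. A call with a gripper value outside its range is refused whole. The fingers move at their own pace and stop on an object; the grip force is fixed at half the most. Time passes only in rows, so rows that repeat a pose let the fingers close. It gives the time, the measured TCP pose, the force, the opening and the grip force at its end, in the units of the state.
- arm.read_state(): the state, without advancing time (a new reading comes with each control period).
- snapshot(name): name is "scene" or "top" or "wrist"; returns a dict with "pixels" (384x512x3 uint8, red, green, blue), "depth" (384x512 float32, m along the optical axis (not along the pixel's ray), 0 where there is no reading), "K" (3x3 intrinsics, pixels), "R" (3x3) and "t" (3): a world point X has camera coordinates R X + t. Camera axes: x right, y down, z forward; pixel columns grow to the right and rows downward; lengths in m; the calibration is good to about 2 mm. The wrist camera is an equidistant fisheye: a pixel r from the principal point sees the ray r / f radians off the axis. A picture is of the moment at which its call begins.
- arm.hand_in(): hands the job in; it is judged then, once.
The state is a dict: "time_s": time; "joint_positions": joint angles; "qd": joint speeds; "tau": joint torques, N m; "position": TCP position; "ee_rot": TCP orientation; "force": force on the tool from outside, world axes, zero at the start; "ft_torque": the same for the moment, N m; "opening": finger opening in m; "grip_force": force on a finger pad.
Only numpy, scipy, OpenCV 4.12 (cv2) and the standard library are available. Lean on these libraries where they do the work, as an engineer would, in place of code of your own. Each camera call takes 0.05 s, during which the arm holds its last target. There are 200 camera calls.

## Working session

There is one attempt and no reset: what is moved stays moved. The work goes in short steps, Python scripts to look and compute and a tool call to move; the robot and the scene stay as the last step left them, time stands still between calls to the robot, and variables do not carry over. Pictures are saved under pics/ and viewed, at most 14 in all, crops included, and the job is handed in when it is done.

Besides the shell and the picture viewer there is one more tool, called after "Call:" as name(argument=value, ...) on one line, values as JSON. apply_moves: Moves the arm, as the interface text tells. Its arguments: {"type":"object","properties":{"commands":{"type":"array","items":{"type":"array","items":{"type":"number"}}}},"required":["commands"]}

```bash
ls; mkdir -p pics
python3 - <<'E'
from cell import arm, snapshot
import cv2,numpy as np
s=arm.read_state();print(s)
for n in ("top","scene"):
    d=snapshot(n);cv2.imwrite(f"pics/{n}0.png",d["pixels"][:,:,::-1]);np.savez(f"pics/{n}0.npz",**d);print(n,d["K"],d["R"],d["t"])
E
```

```text
pics
{'time_s': 0.0, 'joint_positions': array([-1.31579729,  0.3838595 ,  0.04383425,  1.59957753, -0.01790188,
        1.16118804, -0.04990069]), 'qd': array([-2.14376963e-03, -1.35470388e-03, -5.10673360e-05,  2.13051992e-03,
       -9.50397229e-04,  6.95064638e-04,  1.14401809e-03]), 'tau': array([-3.87363680e-04, -4.33456779e+01,  1.02444034e+00, -2.49508435e+01,
        1.05788829e-02,  1.16530317e-02, -1.05605397e-05]), 'position': array([0.22427159, 0.60908038, 0.22986969]), 'ee_rot': array([[-9.38436252e-01,  3.45451582e-01, -7.78162446e-04],
       [ 3.45452430e-01,  9.38432872e-01, -2.52263872e-03],
       [-1.41196319e-04, -2.63615373e-03, -9.99996515e-01]]), 'force': array([ 0.4586706 , -0.71927724,  0.30274212]), 'ft_torque': array([-0.00619808,  0.00293714, -0.02370978]), 'grip_force': 0.0, 'opening': 0.0851387129749475}
top [[432.59336043   0.         264.7980501 ]
 [  0.         432.59336043 194.00840501]
 [  0.           0.           1.        ]] [[-0.01879533 -0.99969614 -0.01594884]
 [-0.98011477  0.02157413 -0.19725517]
 [ 0.19753932  0.01192422 -0.98022244]] [0.02027763 0.55146965 1.3461066 ]
scene [[438.61091738   0.         257.6449796 ]
 [  0.         438.61091738 191.28048037]
 [  0.           0.           1.        ]] [[-8.65379312e-02  9.96248246e-01  7.86533693e-04]
 [ 8.46504802e-01  7.39468816e-02 -5.27220521e-01]
 [-5.25300682e-01 -4.49587687e-02 -8.49728135e-01]] [ 0.05760605 -0.41607617  1.67233851]
```

Run:
```python
import cv2
for n in ("top","scene"):
    cv2.imwrite(f"pics/{n}0b.png",cv2.resize(cv2.imread(f"pics/{n}0.png"),(800,600),interpolation=cv2.INTER_CUBIC))
```

```text
(no output)
```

View pics/top0b.png

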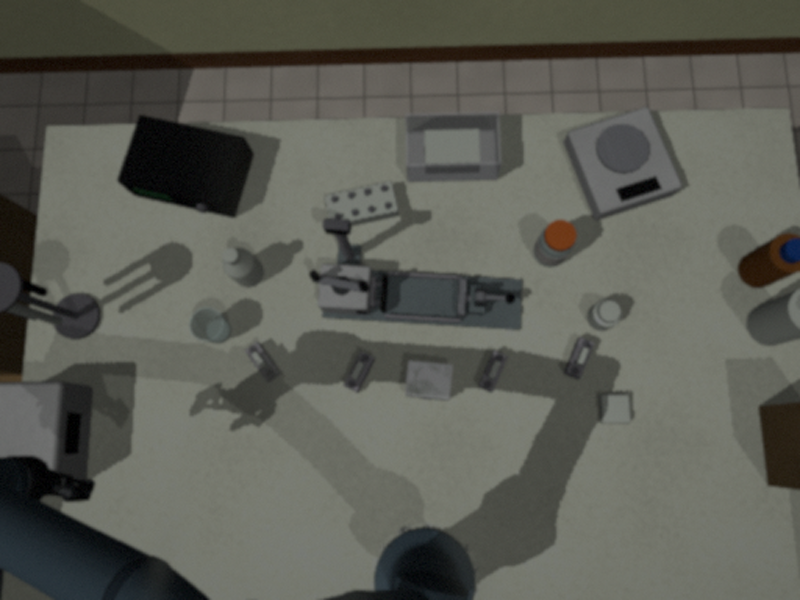

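View pics/scene0b.png

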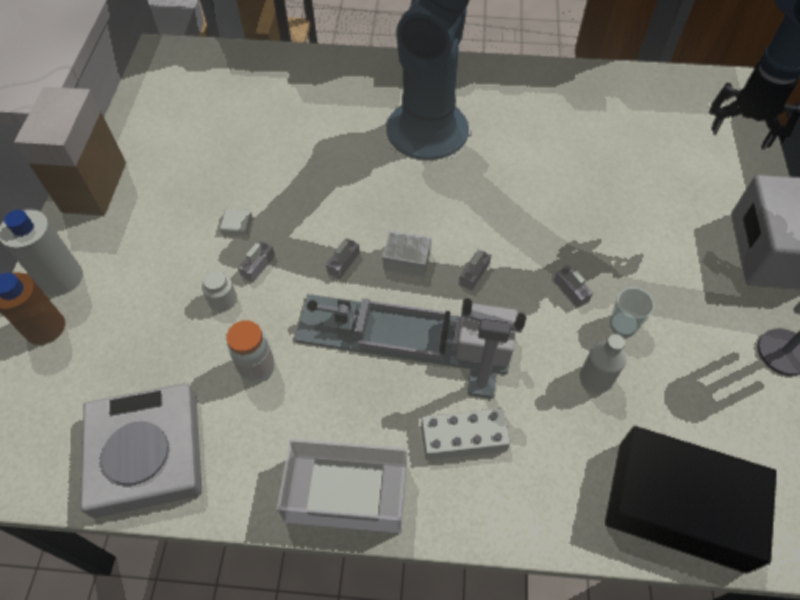

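The top view shows four blocks at (263,362), (360,370), (492,370) and (581,356). The cradle runs from (320,290) at the T-handle to (522,305) at the lever, and the column is at (345,240). So cradle +x points to about world +y. Next I'll measure with depth.

```bash
cat > h.py <<'E'
import numpy as np, cv2
from cell import arm, snapshot
def cloud(d, fish=False):
    K,R,t,Z=d["K"],d["R"],d["t"],d["depth"].astype(float)
    v,u=np.mgrid[:Z.shape[0],:Z.shape[1]]
    a=(u-K[0,2])/K[0,0]; b=(v-K[1,2])/K[1,1]
    if fish:
        r=np.hypot(a,b)+1e-9; s=np.tan(np.minimum(r,1.4))/r; a=a*s;b=b*s
    P=np.stack([a*Z,b*Z,Z],-1)
    W=(P-t)@R   # R^T (P-t)
    W[Z<=0]=np.nan
    return W
def rect(p):
    (c,(w,h),a)=cv2.minAreaRect((p*1000).astype(np.float32))
    if w<h: a+=90;w,h=h,w
    return np.round(c,1),round(w,1),round(h,1),round(((a+90)%180)-90,1)
def clusters(W,z0,z1,box,minn=15,cell=0.004):
    P=W.reshape(-1,3);P=P[np.isfinite(P).all(1)]
    P=P[(P[:,2]>z0)&(P[:,2]<z1)&(P[:,0]>box[0])&(P[:,0]<box[1])&(P[:,1]>box[2])&(P[:,1]<box[3])]
    if not len(P): return []
    ij=((P[:,:2]-[box[0],box[2]])/cell).astype(int)
    g=np.zeros(ij.max(0)+1,np.uint8);g[ij[:,0],ij[:,1]]=1
    n,l=cv2.connectedComponents(cv2.dilate(g,np.ones((3,3))))
    L=l[ij[:,0],ij[:,1]]
    return [P[L==k] for k in range(1,n) if (L==k).sum()>=minn]
E
python3 - <<'E'
from h import *
for n in ("top","scene"):
    W=cloud(dict(np.load(f"pics/{n}0.npz")))
    P=W.reshape(-1,3)
    q=P[(abs(P[:,0]-.35)<.05)&(abs(P[:,1])<.1)];print(n,"bench z",np.nanmedian(q[:,2]))
    for z0,z1 in((.02,.2),(.048,.07),(.028,.04),(.006,.016),(.076,.092),(.1,.115),(.13,.155)):
        print(z0,z1)
        for c in clusters(W,z0,z1,(.3,.85,-.45,.45)):print("  ",len(c),*rect(c[:,:2]),"zmed/max",c[:,2].mean().round(3),c[:,2].max().round(3))
E
```

```text
top bench z 0.00011524931706880935
0.02 0.2
   207 [ 329. -398.] 58.8 54.3 89.6 zmed/max 0.023 0.03
   657 [391.8 -16.1] 90.6 72.8 83.4 zmed/max 0.049 0.06
   252 [ 410.1 -150. ] 80.7 32.3 -25.5 zmed/max 0.038 0.068
   251 [414.9 127.8] 78.8 31.8 -26.9 zmed/max 0.038 0.067
   264 [ 434.4 -329.4] 80.6 33.1 -25.4 zmed/max 0.038 0.064
   257 [439.7 330.3] 81.0 32.7 36.3 zmed/max 0.038 0.065
   193 [512.  423.4] 69.0 52.6 0.4 zmed/max 0.062 0.089
   318 [ 521.6 -386.5] 60.9 57.0 -87.8 zmed/max 0.061 0.082
   1824 [572.8   8.7] 414.7 99.7 85.2 zmed/max 0.069 0.147
   470 [634.4 366.9] 65.3 60.8 -46.4 zmed/max 0.098 0.156
   575 [ 666.5 -283. ] 68.2 67.4 11.6 zmed/max 0.106 0.138
   108 [663.5 148.1] 21.5 11.4 -67.7 zmed/max 0.108 0.199
   950 [ 793.3 -400.7] 113.3 99.4 0.7 zmed/max 0.057 0.078
   878 [777.9 120.7] 149.8 72.7 -78.6 zmed/max 0.039 0.051
   680 [805.9 414.8] 88.2 70.5 -0.2 zmed/max 0.075 0.098
   569 [841.5 -79.1] 199.4 13.2 -89.6 zmed/max 0.061 0.095
0.048 0.07
   436 [392.6 -16.2] 90.6 70.9 83.2 zmed/max 0.051 0.06
   46 [ 410.  -149.6] 35.5 11.6 -25.0 zmed/max 0.059 0.068
[... 8026 characters left out ...]
 [680.7 149.7] 19.7 7.8 80.8 zmed/max 0.085 0.092
   571 [812.3 421.8] 83.0 65.4 -9.0 zmed/max 0.089 0.092
   255 [844.3 -79.2] 197.3 10.0 -89.8 zmed/max 0.086 0.092
0.1 0.115
   134 [588.6 157.4] 116.0 17.8 76.7 zmed/max 0.108 0.115
   152 [644.8 368.1] 56.0 50.8 57.7 zmed/max 0.107 0.115
   100 [ 684.5 -276.2] 67.3 41.4 -51.4 zmed/max 0.105 0.113
   18 [680.1 150.3] 20.0 8.9 80.5 zmed/max 0.108 0.114
0.13 0.155
   36 [577.3 109.6] 16.8 16.1 -58.2 zmed/max 0.14 0.145
   40 [600.6 206.8] 16.7 15.3 -49.1 zmed/max 0.14 0.147
   117 [639.8 368.5] 29.6 29.1 -80.1 zmed/max 0.147 0.154
   91 [ 673.7 -285.4] 58.2 54.1 -5.9 zmed/max 0.131 0.135
   33 [679.4 150.6] 21.7 11.4 88.9 zmed/max 0.142 0.155
```

```bash
python3 - <<'E'
from h import *
for n in ("top","scene"):
    W=cloud(dict(np.load(f"pics/{n}0.npz")))
    for z0 in(.04,.052,.06,.064): 
        for c in clusters(W,z0,.085,(.5,.64,-.24,-.1),5):print(n,z0,len(c),*rect(c[:,:2]),"z",c[:,2].mean().round(3),c[:,2].max().round(3), "y",np.percentile(c[:,1],[1,99]).round(3))
    P=W.reshape(-1,3);b=P[(abs(P[:,0]-.565)<.03)&(P[:,1]<-.165)&(P[:,1]>-.21)&(P[:,2]>.045)&(P[:,2]<.08)]
    print("ball pts",len(b),np.median(b,0).round(4),b.min(0).round(3),b.max(0).round(3))
    # rails
    for lo,hi in((.5,.55),(.595,.645)):
        q=P[(P[:,0]>lo)&(P[:,0]<hi)&(P[:,1]>-.06)&(P[:,1]<.06)&(P[:,2]>.024)&(P[:,2]<.033)]
        if len(q)>5: print("rail",len(q),np.polyfit(q[:,1],q[:,0],1))
E
cat >> h.py <<'E'
PSI=np.radians(85.1); O=np.array([.572,-.014])
E1=np.array([np.cos(PSI),np.sin(PSI)]);E2=np.array([-E1[1],E1[0]])
def go(x,y,z,ang=None):
    """units needed from present commanded (measured) pose to TCP world x,y,z with tool y at world angle ang deg (mod 180)"""
    s=arm.read_state();R=s["ee_rot"];d=R.T@(np.array([x,y,z])-s["position"])/.04
    a=0
    if ang is not None:
        cur=np.degrees(np.arctan2(R[1,1],R[0,1])); a=((cur-ang+90)%180-90)/8
    # levelling tilt
    tz=R.T@np.array([0,0,-1.]);tilt=np.degrees(np.cross([0,0,1],tz))/8
    print("t",round(s["time_s"],1),"pos",s["position"].round(4),"q7",s["joint_positions"][6].round(2),"move",d.round(2),"turn",tilt[:2].round(2),round(a,2),"op",round(s["opening"],4))
def cr(x,y): return O+x*E1+y*E2
E
python3 -c "
from h import *
p=cr(-.13,0);go(p[0],p[1],.2,-4.9)"
```

```text
top 0.04 204 [ 559.5 -150.4] 95.3 57.4 88.8 z 0.059 0.074 y [-0.195 -0.106]
top 0.052 159 [ 560.1 -157.5] 81.2 35.0 87.1 z 0.064 0.074 y [-0.195 -0.117]
top 0.06 123 [ 555.8 -155.4] 83.3 33.9 77.8 z 0.066 0.074 y [-0.195 -0.117]
top 0.064 79 [ 561.8 -155.9] 77.0 33.5 88.7 z 0.068 0.074 y [-0.194 -0.118]
ball pts 49 [ 0.5555 -0.1844  0.0648] [ 0.546 -0.198  0.057] [ 0.566 -0.165  0.074]
rail 55 [0.0896507  0.52528853]
rail 44 [0.0770018  0.61859092]
scene 0.04 232 [ 570.9 -149.5] 94.2 48.9 -85.4 z 0.059 0.073 y [-0.194 -0.104]
scene 0.052 187 [ 563.  -156.9] 81.6 36.2 86.0 z 0.063 0.073 y [-0.194 -0.116]
scene 0.06 124 [ 563.  -156.9] 81.6 36.2 86.0 z 0.065 0.073 y [-0.196 -0.116]
scene 0.064 20 [ 562.2 -184.1] 19.7 13.9 48.7 z 0.068 0.073 y [-0.194 -0.173]
scene 0.064 51 [ 565.1 -127.6] 36.2 23.0 -4.0 z 0.068 0.072 y [-0.14  -0.115]
ball pts 56 [ 0.563  -0.1842  0.0626] [ 0.55  -0.198  0.053] [ 0.571 -0.167  0.073]
rail 60 [0.06894799 0.52904405]
rail 75 [0.08874005 0.62199553]
t 0.1 pos [0.2243 0.6091 0.23  ] q7 -0.05 move [-14.4  -14.75   0.79] turn [-0.02  0.  ] 9.34 op 0.0853
```

Call:
apply_moves(commands=[[-14.7,-15.75,0.5,0,0,9.34,0.6],[-14.7,-15.75,0.5,0,0,9.34,0.6],[-14.7,-15.75,0.5,0,0,9.34,0.6],[-14.7,-15.75,0.5,0,0,9.34,0.6],[-14.7,-15.75,0.5,0,0,9.34,0.6],[-14.7,-15.75,0.5,0,0,9.34,0.6],[-14.7,-15.75,0.5,0,0,9.34,0.6],[-14.7,-15.75,0.5,0,0,9.34,0.6],[-14.7,-15.75,0.5,0,0,9.34,0.6],[-14.7,-15.75,0.5,0,0,9.34,0.6],[-14.7,-15.75,0.5,0,0,9.34,0.6],[-14.7,-15.75,0.5,0,0,9.34,0.6],[-14.7,-15.75,0.5,0,0,9.34,0.6],[-14.7,-15.75,0.5,0,0,9.34,0.6],[-14.7,-15.75,0.5,0,0,9.34,0.6],[-14.7,-15.75,0.5,0,0,9.34,0.6],[-14.7,-15.75,0.5,0,0,9.34,0.6],[-14.7,-15.75,0.5,0,0,9.34,0.6],[-14.7,-15.75,0.5,0,0,9.34,0.6],[-14.7,-15.75,0.5,0,0,9.34,0.6]])

```text
time_s: 2.1
position: [0.5581, -0.1827, 0.2105]
ee_rot: [[0.085, 0.996, -0.002], [0.996, -0.085, 0.002], [0.002, -0.002, -1.0]]
force: [1.1, -0.0, -0.2]
opening: 0.0515
grip_force: 0.0
```

Run:
```python
from h import *
go(.558,-.185,.20,-4.9)
d=snapshot("wrist");cv2.imwrite("pics/w1.png",cv2.resize(d["pixels"][:,:,::-1],(800,600)));np.savez("pics/w1.npz",**d);print(d["K"],d["R"],d["t"])
W=cloud(d,True);P=W.reshape(-1,3)
b=P[(abs(P[:,0]-.565)<.03)&(P[:,1]<-.165)&(P[:,1]>-.21)&(P[:,2]>.045)&(P[:,2]<.08)]
print("ball pts",len(b),np.median(b,0).round(4),b.min(0).round(3),b.max(0).round(3))
for c in clusters(W,.028,.04,(.35,.5,-.4,.2),40):print(len(c),*rect(c[:,:2]))
```

```text
t 2.1 pos [ 0.5581 -0.1827  0.2105] q7 0.4 move [-0.06  0.    0.26] turn [-0.01 -0.01] 0.0 op 0.0515
[[297.31863964   0.         258.75647029]
 [  0.         297.31863964 187.46616224]
 [  0.           0.           1.        ]] [[ 9.96402922e-01 -8.47395801e-02 -6.48557223e-04]
 [-8.09014721e-02 -9.53495057e-01  2.90348289e-01]
 [-2.52223882e-02 -2.89251414e-01 -9.56920817e-01]] [-0.57182814 -0.16135849  0.32092047]
ball pts 484 [ 0.5584 -0.1845  0.0653] [ 0.547 -0.199  0.058] [ 0.568 -0.165  0.072]
312 [414.3 -37.7] 115.1 55.9 45.4
1210 [ 412.1 -151.8] 79.9 33.2 -25.7
81 [ 407.7 -310. ] 16.9 11.1 59.2
```

View pics/w1.png

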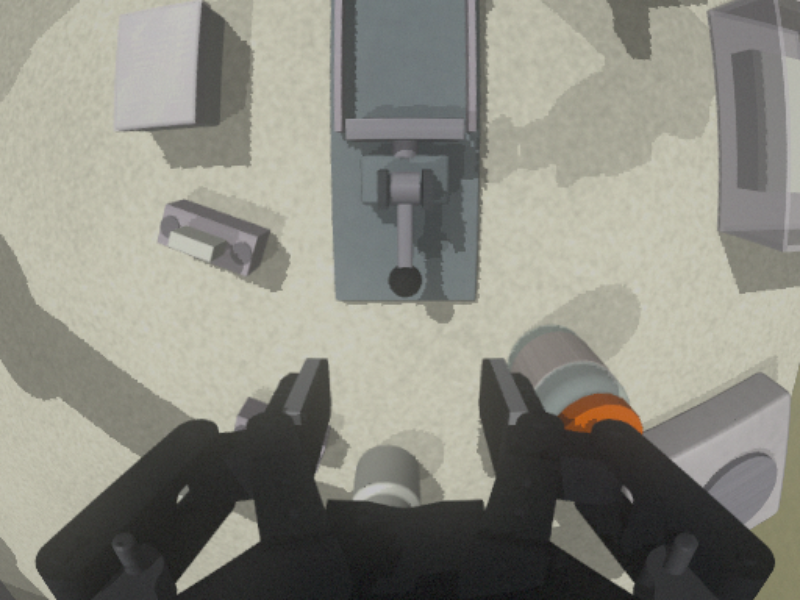

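The wrist view shows the lever level along the centre line, with its ball at px (404,282), or about (0.558,-0.185). The gripper is aligned with it.

Call:
apply_moves(commands=[[-0.05,0,2,0,0,0,0.6],[-0.05,0,3.2,0,0,0,0.6],[-0.05,0,4.26,0,0,0,0.6],[-0.05,0,4.26,0,0,0,0.6],[-0.05,0,4.26,0,0,0,0.0],[-0.05,0,4.26,0,0,0,0.0],[-0.05,0,4.26,0,0,0,0.0],[-0.05,0,4.26,0,0,0,0.0],[-0.05,0,4.26,0,0,0,0.0],[-0.05,0,4.26,0,0,0,0.0],[-0.05,0,4.26,0,0,0,0.0],[-0.05,0,4.26,0,0,0,0.0]])

```text
time_s: 3.35
position: [0.5582, -0.1843, 0.0418]
ee_rot: [[0.085, 0.996, -0.001], [0.996, -0.085, 0.004], [0.004, -0.001, -1.0]]
force: [-3.6, 5.2, 2.0]
opening: 0.0189
grip_force: 58.8
```

Call:
apply_moves(commands=[[0.02,0,-0.15,0,0,0,0],[0.06,0,-0.29,0,0,0,0],[0.11,0,-0.43,0,0,0,0],[0.176,0,-0.57,0,0,0,0],[0.255,0,-0.7,0,0,0,0],[0.345,0,-0.817,0,0,0,0],[0.45,0,-0.93,0,0,0,0],[0.56,0,-1.025,0,0,0,0],[0.68,0,-1.11,0,0,0,0],[0.812,0,-1.187,0,0,0,0],[0.95,0,-1.25,0,0,0,0],[1.05,0,-1.283,0,0,0,0],[1.05,0,-1.283,0,0,0,0],[1.05,0,-1.283,0,0,0,0]])

```text
time_s: 4.75
position: [0.5615, -0.1431, 0.091]
ee_rot: [[0.085, 0.996, -0.002], [0.996, -0.085, 0.001], [0.001, -0.002, -1.0]]
force: [2.1, 3.2, -24.9]
opening: 0.0057
grip_force: 64.2
```

Call:
apply_moves(commands=[[0,0,0,0,0,0,0.6],[0,0,0,0,0,0,0.6],[0,0,0,0,0,0,0.6],[0,0,0,0,0,0,0.6],[0,0,-1,0,0,0,0.6],[0,0,-2,0,0,0,0.6],[0,0,-3,0,0,0,0.6],[0,0,-3,0,0,0,0.6]])

```text
time_s: 5.55
position: [0.5673, -0.148, 0.2203]
ee_rot: [[0.088, 0.996, 0.015], [0.996, -0.088, -0.002], [-0.001, 0.016, -1.0]]
force: [1.0, 0.1, 0.4]
opening: 0.0513
grip_force: 0.0
```

```bash
cat >> h.py <<'E'
def blocks(names=("top","scene"),fishz=None):
    """body-top rectangles, per camera"""
    for n in names:
        W=cloud(snapshot(n),n=="wrist")
        for c in clusters(W,.028,.042,(.33,.52,-.45,.45),60):
            r=rect(c[:,:2])
            if 70<r[1]<92 and 26<r[2]<42: print(n,len(c),*r)
E
python3 - <<'E'
from h import *
d=snapshot("wrist");W=cloud(d,True)
for c in clusters(W,.075,.145,(.5,.64,-.24,-.07),15):print(len(c),c.mean(0).round(4),c.max(0).round(4),c.min(0).round(4))
blocks()
go(.4118,-.151,.20,-26)
E
```

```text
682 [ 0.5605 -0.1562  0.1035] [ 0.5705 -0.1361  0.1168] [ 0.5492 -0.1736  0.0751]
top 182 [415.  127.6] 79.2 31.1 -26.6
top 193 [ 433.7 -330.2] 79.7 32.7 -25.5
top 193 [440.5 330.8] 81.2 33.0 36.9
scene 152 [ 413.6 -150.2] 82.5 33.7 -25.5
scene 158 [417.8 128.5] 82.6 33.1 -26.0
scene 158 [ 437.9 -329.1] 79.4 35.7 -23.3
scene 182 [442.8 330.1] 82.2 36.5 38.3
t 5.7 pos [ 0.5624 -0.1453  0.213 ] q7 0.33 move [-0.47 -3.74  0.32] turn [ 0.01 -0.  ] 2.63 op 0.0512
```

The ball slipped out of the grip at about 1.0 rad. I'll push it up the rest of the way with shut fingers.

Call:
apply_moves(commands=[[-1.1,-0.04,0,0,0,0,0],[-1.1,-0.04,0,0,0,0,0],[-1.1,-0.04,1,0,0,0,0],[-1.1,-0.04,2,0,0,0,0],[-1.1,-0.04,2.9,0,0,0,0],[-1.1,-0.04,2.9,0,0,0,0],[-1,-0.04,2.85,0,0,0,0],[-0.9,-0.04,2.8,0,0,0,0],[-0.8,-0.04,2.75,0,0,0,0],[-0.7,-0.04,2.75,0,0,0,0],[-0.6,-0.04,2.75,0,0,0,0],[-0.5,-0.04,2.75,0,0,0,0],[-0.5,-0.04,2.75,0,0,0,0]])

```text
time_s: 7.0
position: [0.5611, -0.1668, 0.1054]
ee_rot: [[0.087, 0.996, 0.006], [0.996, -0.087, -0.004], [-0.003, 0.007, -1.0]]
force: [0.2, -4.8, 2.9]
opening: 0.0001
grip_force: 2.4
```

Run:
```python
from h import *
d=snapshot("wrist");W=cloud(d,True)
for n in ("top","scene"):
  for c in clusters(cloud(snapshot(n)),.095,.13,(.53,.6,-.145,-.07),5):print(n,len(c),c.mean(0).round(4),c.max(0).round(4),c.min(0).round(4))
for c in clusters(W,.095,.145,(.53,.6,-.145,-.07),15):print(len(c),c.mean(0).round(4),c.max(0).round(4),c.min(0).round(4))
```

```text
scene 33 [ 0.5663 -0.139   0.1152] [ 0.5737 -0.1344  0.1239] [ 0.5542 -0.145   0.0983]
1199 [ 0.5616 -0.1395  0.117 ] [ 0.5721 -0.1344  0.1254] [ 0.551  -0.145   0.0951]
```

Call:
apply_moves(commands=[[0.07,0,0,0,0,0,0],[0.07,0,0,0,0,0,0],[0.07,0,0,0,0,0,0],[-0.3,0,0,0,0,0,0],[-0.3,0,-1,0,0,0,0],[-0.3,0,-2,0,0,0,0],[-0.3,0,-3,0,0,0,0.7],[-0.3,0,-3,0,0,0,0.7]])

```text
time_s: 7.95
position: [0.5623, -0.1766, 0.2287]
ee_rot: [[0.085, 0.996, 0.013], [0.996, -0.085, 0.001], [0.002, 0.012, -1.0]]
force: [-0.2, -0.3, 0.7]
opening: 0.028
grip_force: 0.0
```

Call:
apply_moves(commands=[[0.38,-1,0,0,0,1,0.7],[0.38,-2,0.5,0,0,2,0.7],[0.38,-3,1.3,0,0,2.63,0.7],[0.38,-3.73,2.4,0,0,2.63,0.7],[0.38,-3.73,2.4,0,0,2.63,0.7],[0.38,-3.73,2.4,0,0,2.63,0.7],[0.38,-3.73,2.4,0,0,2.63,0.7],[0.38,-3.73,2.4,0,0,2.63,0.7]])

```text
time_s: 8.75
position: [0.4141, -0.1488, 0.1282]
ee_rot: [[0.437, 0.899, 0.005], [0.899, -0.437, -0.001], [0.001, 0.005, -1.0]]
force: [0.4, -0.0, -0.0]
opening: 0.0602
grip_force: 0.0
```

Run:
```python
from h import *
d=snapshot("wrist");W=cloud(d,True)
for c in clusters(W,.02,.042,(.33,.5,-.25,-.08),60):print(len(c),*rect(c[:,:2]))
for c in clusters(W,.05,.07,(.33,.5,-.25,-.08),30):print("tab",len(c),*rect(c[:,:2]))
for c in clusters(W,.075,.135,(.54,.59,-.22,-.07),5):print("lever",len(c),c.max(0).round(4),c.min(0).round(4))
for c in clusters(cloud(snapshot("top")),.075,.135,(.54,.59,-.22,-.07),5):print("lever",len(c),c.max(0).round(4),c.min(0).round(4))
go(.4122,-.151,.034,-25.8)
```

```text
2747 [ 411.9 -151.9] 80.0 33.0 -25.6
tab 879 [ 411.7 -151.2] 35.6 12.4 -25.8
lever 1318 [ 0.5694 -0.1297  0.1255] [ 0.5499 -0.1558  0.075 ]
lever 51 [ 0.5775 -0.1173  0.124 ] [ 0.5477 -0.154   0.0758]
t 8.8 pos [ 0.4132 -0.1488  0.1278] q7 -0.03 move [-0.06 -0.01  2.34] turn [ 0.03 -0.  ] -0.02 op 0.0599
```

Call:
apply_moves(commands=[[-0.08,0,1,0,0,0,0.7],[-0.08,0,1.8,0,0,0,0.7],[-0.08,0,2.3,0,0,0,0.7],[-0.08,0,2.3,0,0,0,0.7],[-0.08,0,2.3,0,0,0,0],[-0.08,0,2.3,0,0,0,0],[-0.08,0,2.3,0,0,0,0],[-0.08,0,2.3,0,0,0,0],[-0.08,0,2.3,0,0,0,0],[-0.08,0,2.3,0,0,0,0],[-0.08,0,1.3,0,0,0,0],[-0.08,0,0.3,0,0,0,0],[-0.08,0,0,0,0,0,0],[-0.08,0,0,0,0,0,0],[-0.08,0,0,0,0,0,0]])

```text
time_s: 10.35
position: [0.4084, -0.1503, 0.1257]
ee_rot: [[0.437, 0.899, -0.001], [0.899, -0.437, 0.001], [0.001, -0.001, -1.0]]
force: [-0.1, 0.2, -1.5]
opening: 0.0348
grip_force: 61.5
```

Run:
```python
from h import *
for x in (-.0527,-.0151,.0225,.0605):
    p=cr(x,0);print(x,p.round(4))
p=cr(-.0527,0);go(p[0],p[1],.12,-4.9);print(arm.read_state()["grip_force"])
```

```text
-0.0527 [ 0.5675 -0.0665]
-0.0151 [ 0.5707 -0.029 ]
0.0225 [0.5739 0.0084]
0.0605 [0.5772 0.0463]
t 10.3 pos [ 0.4084 -0.1503  0.1257] q7 -0.01 move [3.62 2.66 0.14] turn [-0.01 -0.01] -2.63 op 0.0348
61.461710929870605
```

Call:
apply_moves(commands=[[1,-0.3,0,0,0,0,0],[2,-0.69,0,0,0,-1,0],[2.8,1,0.14,0,0,-2,0],[3.62,2.66,0.14,0,0,-2.63,0],[3.62,2.66,0.14,0,0,-2.63,0],[3.62,2.66,0.14,0,0,-2.63,0],[3.62,2.66,0.14,0,0,-2.63,0],[3.62,2.66,0.14,0,0,-2.63,0],[3.62,2.66,0.14,0,0,-2.63,0]])

```text
time_s: 11.25
position: [0.5655, -0.068, 0.1196]
ee_rot: [[0.088, 0.996, -0.003], [0.996, -0.088, 0.001], [0.0, -0.003, -1.0]]
force: [-0.2, 0.0, -1.5]
opening: 0.0347
grip_force: 61.4
```

```bash
cat >> h.py <<'E'
def chan():
    """rails, anvil, pad, tabs in cradle coordinates, from wrist"""
    d=snapshot("wrist");W=cloud(d,True);P=W.reshape(-1,3);P=P[np.isfinite(P).all(1)]
    L=P.copy();q=P[:,:2]-O;L[:,0]=q@E1;L[:,1]=q@E2;L*=1000
    for nm,lo,hi in(("rail-",-60,-40),("rail+",40,60)):
        r=L[(L[:,1]>lo)&(L[:,1]<hi)&(L[:,2]>23)&(L[:,2]<33)&(L[:,0]>-70)&(L[:,0]<75)]
        if len(r)>20: print(nm,len(r),np.percentile(r[:,1],[2,50,98]).round(1),"slope",np.polyfit(r[:,0],r[:,1],1).round(4))
    for nm,x0,x1,z0,z1 in(("anvil",-100,-60,44,56),("pad",40,110,45,56)):
        r=L[(abs(L[:,1])<38)&(abs(L[:,1])>20)&(L[:,0]>x0)&(L[:,0]<x1)&(L[:,2]>z0)&(L[:,2]<z1)]
        if len(r)>20: print(nm,len(r),np.percentile(r[:,0],[2,98]).round(1),"y",np.percentile(r[:,1],[1,99]).round(1))
    return W,L
E
python3 - <<'E'
from h import *
W,L=chan()
d=snapshot("wrist");cv2.imwrite("pics/w2.png",cv2.resize(d["pixels"][:,:,::-1],(800,600)))
p=cr(-.0527,0);go(p[0],p[1],.0465,-4.9)
E
```

```text
rail- 1159 [-49.6 -46.6 -44.2] slope [ 1.40000e-03 -4.66889e+01]
rail+ 1192 [43.  45.3 48.3] slope [2.60000e-03 4.54222e+01]
pad 747 [81.1 90.9] y [-37.6  37.1]
t 11.3 pos [ 0.5664 -0.0678  0.1204] q7 0.3 move [0.03 0.03 1.85] turn [-0.01 -0.01] -0.01 op 0.0347
```

View pics/w2.png

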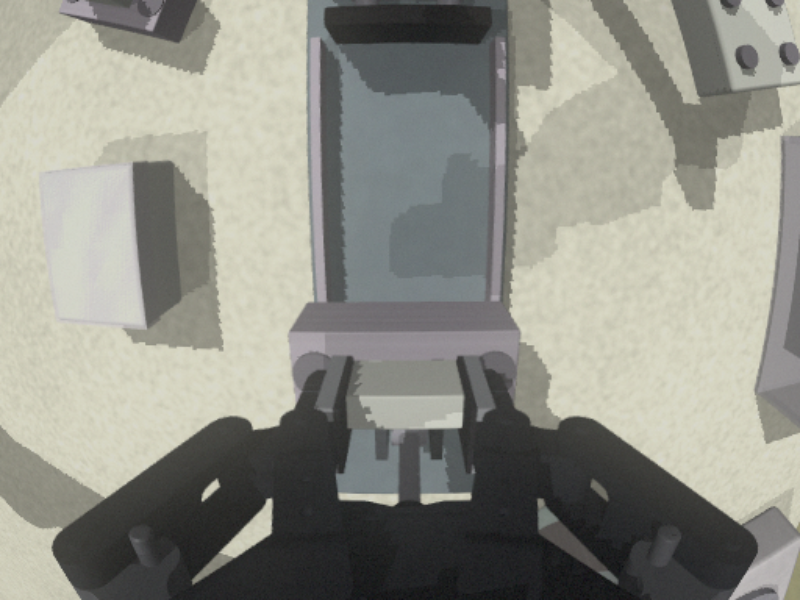

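The block is held level above the channel. The rails are at px x≈315 and 500, and the pad is at the top. The rail centre is at about -0.6 mm, so I can lower it.

Call:
apply_moves(commands=[[0,0.04,0.8,0,0,0,0],[0,0.04,1.4,0,0,0,0],[0,0.04,1.85,0,0,0,0],[0,0.04,1.85,0,0,0,0],[0,0.04,1.86,0,0,0,0.6],[0,0.04,1.86,0,0,0,0.6],[0,0.04,1.86,0,0,0,0.6],[0,0.04,1.86,0,0,0,0.6],[0,0.04,1,0,0,0,0.6],[0,0.04,0,0,0,0,0.6],[0,0.04,-1.1,0,0,0,0.7],[0,0.04,-1.1,0,0,0,0.7]])

```text
time_s: 12.55
position: [0.5749, -0.0691, 0.1713]
ee_rot: [[0.087, 0.996, 0.013], [0.996, -0.087, 0.0], [0.001, 0.013, -1.0]]
force: [-0.4, -0.2, -0.1]
opening: 0.0594
grip_force: 0.0
```

Call:
apply_moves(commands=[[1.1,-1,0,0,0,0.7,0.7],[2.2,-2,0,0,0,1.4,0.7],[3.3,-3.1,0,0,0,2.1,0.7],[4.5,-4.19,0,0,0,2.76,0.7],[4.5,-4.19,1,0,0,2.76,0.7],[4.5,-4.19,1,0,0,2.76,0.7],[4.5,-4.19,1,0,0,2.76,0.7],[4.5,-4.19,1,0,0,2.76,0.7],[4.5,-4.19,1,0,0,2.76,0.7]])

```text
time_s: 13.45
position: [0.4203, 0.1245, 0.1255]
ee_rot: [[0.457, 0.889, 0.003], [0.889, -0.457, -0.0], [0.001, 0.002, -1.0]]
force: [0.1, -0.3, 0.2]
opening: 0.0599
grip_force: 0.0
```

```bash
cat >> h.py <<'E'
def near(R=.1):
    s=arm.read_state()["position"];W=cloud(snapshot("wrist"),True);b=(s[0]-R,s[0]+R,s[1]-R,s[1]+R)
    for c in clusters(W,.022,.042,b,100):
        r=rect(c[:,:2])
        if r[1]<95: print("body",len(c),*r)
    for c in clusters(W,.05,.07,b,100):
        r=rect(c[:,:2])
        if r[1]<50:
            print("tab",len(c),*r)
            if np.hypot(*(r[0]/1000-s[:2]))<.05: go(r[0][0]/1000,r[0][1]/1000,.036,r[3])
    return W
def inchan():
    for n in ("top","scene"):
        for c in clusters(cloud(snapshot(n)),.064,.076,(.52,.63,-.1,.08),12):
            r=rect(c[:,:2]);q=r[0]/1000-O;print("chan",n,len(c),"x,y",(q@E1).round(4),(q@E2).round(4),r[1:],"z",c[:,2].mean().round(4))
E
python3 - <<'E'
from h import *
near();inchan();blocks()
E
```

```text
body 611 [396.5  27.4] 63.8 3.7 -5.6
body 2749 [416.2 127. ] 80.0 32.5 -27.3
tab 925 [415.9 127. ] 36.1 12.7 -27.1
t 13.5 pos [0.4203 0.1245 0.1255] q7 -0.69 move [ 0.   -0.13  2.24] turn [ 0.02 -0.01] -0.01 op 0.06
chan top 38 x,y -0.0515 0.0004 (34.3, 11.1, -7.2) z 0.0692
chan scene 45 x,y -0.0514 -0.0041 (37.1, 11.7, -4.0) z 0.0695
top 191 [ 434.1 -329.7] 80.9 32.3 -24.9
top 184 [440.  330.4] 80.8 32.7 35.3
scene 159 [418.5 128.5] 85.9 33.2 -26.7
scene 157 [ 438.4 -328.3] 80.3 32.4 -25.8
scene 179 [443.7 330.7] 82.1 35.4 36.8
```

Call:
apply_moves(commands=[[0,-0.13,1,0,0,0,0.7],[0,-0.13,1.8,0,0,0,0.7],[0,-0.13,2.24,0,0,0,0.7],[0,-0.13,2.24,0,0,0,0.7],[0,-0.13,2.24,0,0,0,0],[0,-0.13,2.24,0,0,0,0],[0,-0.13,2.24,0,0,0,0],[0,-0.13,2.24,0,0,0,0],[0,-0.13,2.24,0,0,0,0],[0,-0.13,1.3,0,0,0,0],[0,-0.13,0.3,0,0,0,0],[0,-0.13,0,0,0,0,0],[0,-0.13,0,0,0,0,0]])

```text
time_s: 15.0
position: [0.4147, 0.1296, 0.1263]
ee_rot: [[0.454, 0.891, 0.003], [0.891, -0.454, 0.005], [0.005, 0.0, -1.0]]
force: [0.1, -0.6, -2.9]
opening: 0.0346
grip_force: 61.7
```

Call:
apply_moves(commands=[[-1,0.5,0,0,0,0,0],[-2,1,0,0,0,-0.8,0],[-2.67,1.6,0,0,0,-1.6,0],[-2.2,2.8,0,0,0,-2.78,0],[-1.9,4,0,0,0,-2.78,0],[-1.67,5.22,0,0,0,-2.78,0],[-1.67,5.22,0,0,0,-2.78,0],[-1.67,5.22,0,0,0,-2.78,0],[-1.67,5.22,0,0,0,-2.78,0],[-1.67,5.22,0,0,0,-2.78,0]])

```text
time_s: 16.0
position: [0.5667, -0.0254, 0.1231]
ee_rot: [[0.083, 0.997, -0.004], [0.997, -0.083, 0.001], [0.001, -0.004, -1.0]]
force: [-0.7, -0.5, -2.6]
opening: 0.0346
grip_force: 61.7
```

Run:
```python
from h import *
p=cr(-.0135,-.0006);go(p[0],p[1],.0465,-4.9);print(arm.read_state()["grip_force"])
```

```text
t 16.0 pos [ 0.5667 -0.0254  0.1231] q7 0.27 move [-0.04  0.13  1.91] turn [-0.03 -0.  ] 0.02 op 0.0346
61.73810362815857
```

Call:
apply_moves(commands=[[-0.02,0.1,0.8,0,0,0,0],[-0.02,0.1,1.4,0,0,0,0],[-0.02,0.1,1.91,0,0,0,0],[-0.02,0.1,1.91,0,0,0,0],[-0.02,0.1,1.92,0,0,0,0.6],[-0.02,0.1,1.92,0,0,0,0.6],[-0.02,0.1,1.92,0,0,0,0.6],[-0.02,0.1,1.92,0,0,0,0.6],[-0.02,0.1,1,0,0,0,0.6],[-0.02,0.1,0,0,0,0,0.6],[-0.02,0.1,-1.2,0,0,0,0.7],[-0.02,0.1,-1.2,0,0,0,0.7]])

```text
time_s: 17.2
position: [0.5787, -0.0284, 0.1798]
ee_rot: [[0.084, 0.996, 0.014], [0.996, -0.084, 0.001], [0.002, 0.014, -1.0]]
force: [0.7, 0.4, 0.6]
opening: 0.0599
grip_force: 0.0
```

Call:
apply_moves(commands=[[-1.1,-0.4,0,0,0,0.7,0.7],[-2.2,-0.8,0,0,0,1.4,0.7],[-3.3,-1.2,0,0,0,2.1,0.7],[-4.4,-1.6,0,0,0,2.59,0.7],[-5.5,-2,0,0,0,2.59,0.7],[-6.6,-2.4,0,0,0,2.59,0.7],[-7.8,-2.75,0,0,0,2.59,0.7],[-7.8,-2.75,0.5,0,0,2.59,0.7],[-7.8,-2.75,1.1,0,0,2.59,0.7],[-7.8,-2.75,1.1,0,0,2.59,0.7],[-7.8,-2.75,1.1,0,0,2.59,0.7],[-7.8,-2.75,1.1,0,0,2.59,0.7]])

```text
time_s: 18.4
position: [0.4384, -0.3291, 0.1296]
ee_rot: [[0.43, 0.903, 0.001], [0.903, -0.43, -0.001], [-0.0, 0.002, -1.0]]
force: [-0.1, 0.4, 1.0]
opening: 0.0598
grip_force: 0.0
```

Run:
```python
from h import *
near();inchan();blocks()
```

```text
body 378 [ 349.1 -402. ] 51.0 21.1 88.3
body 2671 [ 435.7 -332. ] 79.9 32.7 -24.8
body 512 [ 511.6 -370.7] 53.3 16.8 34.5
tab 873 [ 435.4 -331.8] 36.0 12.7 -24.5
t 18.4 pos [ 0.4386 -0.3291  0.1297] q7 0.55 move [-0.1  -0.05  2.34] turn [0.01 0.  ] -0.12 op 0.0599
chan top 38 x,y -0.0517 -0.0001 (34.7, 10.9, -7.4) z 0.0687
chan top 43 x,y -0.0122 0.0017 (37.2, 9.7, -1.4) z 0.0695
chan scene 46 x,y -0.0516 -0.0033 (36.6, 12.2, -7.1) z 0.0689
chan scene 45 x,y -0.0111 -0.0028 (34.4, 12.5, -3.9) z 0.0687
top 186 [439.3 329.9] 80.7 32.1 35.8
scene 161 [ 438.9 -328. ] 81.8 38.1 -27.6
scene 184 [443.1 331.3] 80.9 37.9 34.4
```

Call:
apply_moves(commands=[[-0.1,-0.05,1,0,0,-0.12,0.7],[-0.1,-0.05,1.8,0,0,-0.12,0.7],[-0.1,-0.05,2.34,0,0,-0.12,0.7],[-0.1,-0.05,2.34,0,0,-0.12,0.7],[-0.1,-0.05,2.34,0,0,-0.12,0],[-0.1,-0.05,2.34,0,0,-0.12,0],[-0.1,-0.05,2.34,0,0,-0.12,0],[-0.1,-0.05,2.34,0,0,-0.12,0],[-0.1,-0.05,2.34,0,0,-0.12,0],[-0.1,-0.05,1.3,0,0,-0.12,0],[-0.1,-0.05,0.3,0,0,-0.12,0],[-0.1,-0.05,0,0,0,-0.12,0],[-0.1,-0.05,0,0,0,-0.12,0]])

```text
time_s: 19.95
position: [0.4354, -0.3322, 0.1303]
ee_rot: [[0.415, 0.91, 0.004], [0.91, -0.415, -0.001], [0.001, 0.004, -1.0]]
force: [-0.2, 0.1, -2.3]
opening: 0.0346
grip_force: 61.5
```

Call:
apply_moves(commands=[[1.0,-0.45,0,0,0,0,0],[2.0,-0.9,0,0,0,0,0],[3.0,-1.35,0,0,0,-0.6,0],[4.0,-1.8,0,0,0,-1.2,0],[5.0,-2.3,0,0,0,-1.8,0],[6.0,-2.75,0,0,0,-2.45,0],[6.8,-3.1,0,0,0,-2.45,0],[7.6,-2.2,0,0,0,-2.45,0],[8.4,-1.3,0,0,0,-2.45,0],[9.22,-0.38,0,0,0,-2.45,0],[9.22,-0.38,0,0,0,-2.45,0],[9.22,-0.38,0,0,0,-2.45,0],[9.22,-0.38,0,0,0,-2.45,0],[9.22,-0.38,0,0,0,-2.45,0]])

```text
time_s: 21.35
position: [0.5712, 0.0093, 0.1277]
ee_rot: [[0.088, 0.996, -0.003], [0.996, -0.088, 0.0], [0.0, -0.003, -1.0]]
force: [-0.5, 0.2, -1.9]
opening: 0.0349
grip_force: 61.5
```

Run:
```python
from h import *
p=cr(.024,-.0006);go(p[0],p[1],.0465,-4.9);print(arm.read_state()["grip_force"]);inchan()
```

```text
t 21.4 pos [0.5712 0.0093 0.1277] q7 0.22 move [0.02 0.09 2.03] turn [-0.02 -0.  ] -0.02 op 0.0349
61.52862310409546
chan top 38 x,y -0.0516 0.0006 (34.0, 10.8, -7.2) z 0.0693
chan top 44 x,y -0.0121 0.0008 (36.2, 9.7, -1.5) z 0.0695
chan scene 44 x,y -0.0514 -0.0044 (36.5, 11.6, -3.4) z 0.0683
chan scene 45 x,y -0.0113 -0.0024 (33.8, 12.2, -4.6) z 0.0683
```

Call:
apply_moves(commands=[[0,0.07,0.8,0,0,0,0],[0,0.07,1.5,0,0,0,0],[0,0.07,2.03,0,0,0,0],[0,0.07,2.03,0,0,0,0],[0,0.07,2.04,0,0,0,0.6],[0,0.07,2.04,0,0,0,0.6],[0,0.07,2.04,0,0,0,0.6],[0,0.07,2.04,0,0,0,0.6],[0,0.07,1,0,0,0,0.6],[0,0.07,0,0,0,0,0.6],[0,0.07,-1.2,0,0,0,0.7],[0,0.07,-1.2,0,0,0,0.7]])

```text
time_s: 22.65
position: [0.5816, 0.009, 0.1838]
ee_rot: [[0.087, 0.996, 0.014], [0.996, -0.087, 0.002], [0.003, 0.013, -1.0]]
force: [0.1, 0.0, 0.6]
opening: 0.0599
grip_force: 0.0
```

Call:
apply_moves(commands=[[0.5,-1,0,0,0,-0.5,0.7],[1,-2,0,0,0,-1,0.7],[1.5,-3,0,0,0,-2,0.7],[2.5,-3.5,0,0,0,-3,0.7],[3.5,-4.02,0,0,0,-4,0.7],[4.6,-4.02,0,0,0,-5.1,0.7],[5.7,-4.02,0,0,0,-5.1,0.7],[6.7,-4.02,0,0,0,-5.1,0.7],[7.68,-4.02,0.5,0,0,-5.1,0.7],[7.68,-4.02,1.2,0,0,-5.1,0.7],[7.68,-4.02,1.2,0,0,-5.1,0.7],[7.68,-4.02,1.2,0,0,-5.1,0.7]])

```text
time_s: 23.85
position: [0.4421, 0.3281, 0.1281]
ee_rot: [[-0.585, 0.811, -0.001], [0.811, 0.585, -0.002], [-0.001, -0.002, -1.0]]
force: [0.3, -0.8, 0.5]
opening: 0.0594
grip_force: 0.0
```

Run:
```python
from h import *
near();inchan();blocks()
```

```text
body 2778 [441.6 329.3] 79.8 32.8 36.1
body 241 [493.  411.8] 38.7 8.8 -45.7
body 260 [534.1 415.6] 28.0 5.2 56.9
tab 869 [440.8 329.4] 35.6 11.8 35.9
t 23.9 pos [0.443  0.3283 0.1291] q7 0.21 move [ 0.06 -0.03  2.33] turn [0. 0.] -0.02 op 0.0599
chan top 35 x,y -0.0516 0.0003 (34.9, 10.6, -8.0) z 0.0694
chan top 43 x,y -0.0121 0.0006 (36.5, 9.7, -1.4) z 0.0685
chan top 40 x,y 0.0267 0.0002 (37.0, 9.8, -1.1) z 0.0691
chan scene 47 x,y -0.0512 -0.0035 (39.5, 12.2, -4.8) z 0.0692
chan scene 46 x,y -0.0112 -0.004 (36.3, 12.1, -3.8) z 0.0695
chan scene 44 x,y 0.0265 -0.0038 (37.0, 12.1, -4.4) z 0.0691
top 129 [439.8 329.6] 79.6 30.9 35.9
scene 177 [443.9 330. ] 82.4 34.2 39.0
```

Call:
apply_moves(commands=[[0.06,-0.03,1,0,0,0,0.7],[0.06,-0.03,1.8,0,0,0,0.7],[0.06,-0.03,2.33,0,0,0,0.7],[0.06,-0.03,2.33,0,0,0,0.7],[0.06,-0.03,2.33,0,0,0,0],[0.06,-0.03,2.33,0,0,0,0],[0.06,-0.03,2.33,0,0,0,0],[0.06,-0.03,2.33,0,0,0,0],[0.06,-0.03,2.33,0,0,0,0],[0.06,-0.03,1.3,0,0,0,0],[0.06,-0.03,0.3,0,0,0,0],[0.06,-0.03,0,0,0,0,0],[0.06,-0.03,0,0,0,0,0]])

```text
time_s: 25.4
position: [0.4411, 0.3323, 0.1306]
ee_rot: [[-0.586, 0.81, 0.003], [0.81, 0.586, 0.004], [0.002, 0.005, -1.0]]
force: [0.2, -0.0, -2.6]
opening: 0.0347
grip_force: 61.4
```

Call:
apply_moves(commands=[[-0.9,-0.65,0,0,0,0.6,0],[-1.8,-1.3,0,0,0,1.2,0],[-2.7,-1.95,0,0,0,2.0,0],[-3.6,-2.6,0,0,0,3.0,0],[-4.6,-3.3,0,0,0,4.0,0],[-5.68,-4.1,0,0,0,5.1,0],[-6.2,-3.4,0,0,0,5.1,0],[-6.8,-2.7,0,0,0,5.1,0],[-7.2,-2,0,0,0,5.1,0],[-7.75,-1.38,0,0,0,5.1,0],[-7.75,-1.38,0,0,0,5.1,0],[-7.75,-1.38,0,0,0,5.1,0],[-7.75,-1.38,0,0,0,5.1,0],[-7.75,-1.38,0,0,0,5.1,0]])

```text
time_s: 26.8
position: [0.575, 0.0477, 0.1276]
ee_rot: [[0.086, 0.996, -0.003], [0.996, -0.086, 0.0], [0.0, -0.003, -1.0]]
force: [-0.3, -0.6, -2.1]
opening: 0.0347
grip_force: 61.3
```

Run:
```python
from h import *
p=cr(.0598,-.0006);go(p[0],p[1],.0465,-4.9);print(arm.read_state()["grip_force"])
p=cr(.0598,-.0006);go(p[0],p[1],.0465,-4.9)
W,L=chan()
```

```text
t 26.8 pos [0.575  0.0477 0.1276] q7 0.18 move [-0.05  0.08  2.03] turn [-0.02 -0.  ] -0.0 op 0.0347
61.32733225822449
t 26.8 pos [0.575  0.0477 0.1276] q7 0.18 move [-0.05  0.08  2.03] turn [-0.02 -0.  ] -0.0 op 0.0347
rail- 138 [-49.2 -46.5 -44.7] slope [-1.42000e-02 -4.56956e+01]
rail+ 191 [42.9 45.2 48.1] slope [1.80000e-03 4.51939e+01]
anvil 162 [-69.2 -60.2] y [-37.8  36.6]
pad 793 [ 82.  109.2] y [-37.5  36.6]
```

Call:
apply_moves(commands=[[-0.05,0.07,0.8,0,0,0,0],[-0.05,0.07,1.3,0,0,0,0],[-0.05,0.07,1.7,0,0,0,0],[-0.05,0.07,2.03,0,0,0,0],[-0.05,0.07,2.03,0,0,0,0]])

```text
time_s: 27.35
position: [0.5796, 0.0454, 0.0473]
ee_rot: [[0.086, 0.996, -0.0], [0.996, -0.086, 0.0], [0.0, -0.0, -1.0]]
force: [-0.2, -0.1, -1.8]
opening: 0.0348
grip_force: 63.0
```

Call:
apply_moves(commands=[[0,0,0.01,0,0,0,0.6],[0,0,0.01,0,0,0,0.6],[0,0,0.01,0,0,0,0.6],[0,0,0.01,0,0,0,0.6],[0,0,-1,0,0,0,0.6],[0,0,-2,0,0,0,0.6],[0,0,-3.2,0,0,0,0.6],[0,0,-4.3,0,0,0,0.6],[0,-0.1,-4.3,0,0,0,0.6],[0.6,-0.1,-4.3,0,0,0,0.6],[1.2,-0.1,-4.3,0,0,0,0.6],[1.6,-0.1,-4.3,0,0,0,0.6],[1.6,-0.1,-4.3,0,0,0,0.6],[1.6,-0.1,-4.3,0,0,0,0.6]])

```text
time_s: 28.75
position: [0.5807, 0.1088, 0.2189]
ee_rot: [[0.086, 0.996, -0.001], [0.996, -0.086, -0.002], [-0.002, -0.001, -1.0]]
force: [-0.1, -0.8, -0.8]
opening: 0.0509
grip_force: 0.0
```

```bash
cat >> h.py <<'E'
def grips(names=("wrist","top","scene")):
    o=[]
    for n in names:
        for c in clusters(cloud(snapshot(n),n=="wrist"),.132,.152,(.52,.648,.08,.23),10):
            r=rect(c[:,:2])
            if r[1]<24: print("grip",n,len(c),*r,"cr",((r[0]/1000-O)@E1).round(4),((r[0]/1000-O)@E2).round(4))
E
python3 - <<'E'
from h import *
grips();inchan()
d=snapshot("wrist");cv2.imwrite("pics/w3.png",cv2.resize(d["pixels"][:,:,::-1],(800,600)))
go(.576,.1095,.115,-4.9)
d=snapshot("scene");cv2.imwrite("pics/s3.png",cv2.resize(d["pixels"][140:290,160:360,::-1],(800,600),interpolation=2))
E
```

```text
grip wrist 447 [575.6 108. ] 17.5 16.8 -2.5 cr 0.1219 0.0068
grip wrist 467 [598.2 205. ] 17.4 17.4 62.2 cr 0.2204 -0.0074
grip top 16 [571.8 105.2] 14.0 8.5 -16.4 cr 0.1187 0.0104
grip scene 35 [576.5 109.1] 17.8 15.3 -5.9 cr 0.123 0.006
grip scene 35 [599.3 206.8] 16.3 16.2 -28.4 cr 0.2223 -0.0083
chan top 39 x,y -0.0517 0.0001 (33.9, 10.9, -7.2) z 0.0689
chan top 45 x,y -0.0122 0.0014 (35.4, 9.7, -1.3) z 0.069
chan top 40 x,y 0.0267 -0.0012 (34.3, 9.8, -1.2) z 0.0692
chan top 42 x,y 0.0591 -0.0012 (36.0, 10.0, -0.9) z 0.0687
chan scene 45 x,y -0.0515 -0.0042 (36.4, 12.0, -3.3) z 0.0686
chan scene 47 x,y -0.0114 -0.0042 (37.1, 11.9, -3.5) z 0.0686
chan scene 46 x,y 0.0267 -0.0041 (38.8, 11.6, -6.1) z 0.0691
chan scene 45 x,y 0.0597 -0.0046 (36.0, 11.5, -3.9) z 0.0691
t 29.1 pos [0.581  0.108  0.2195] q7 0.0 move [ 0.03 -0.13  2.61] turn [0. 0.] -0.02 op 0.0515
```

View pics/w3.png

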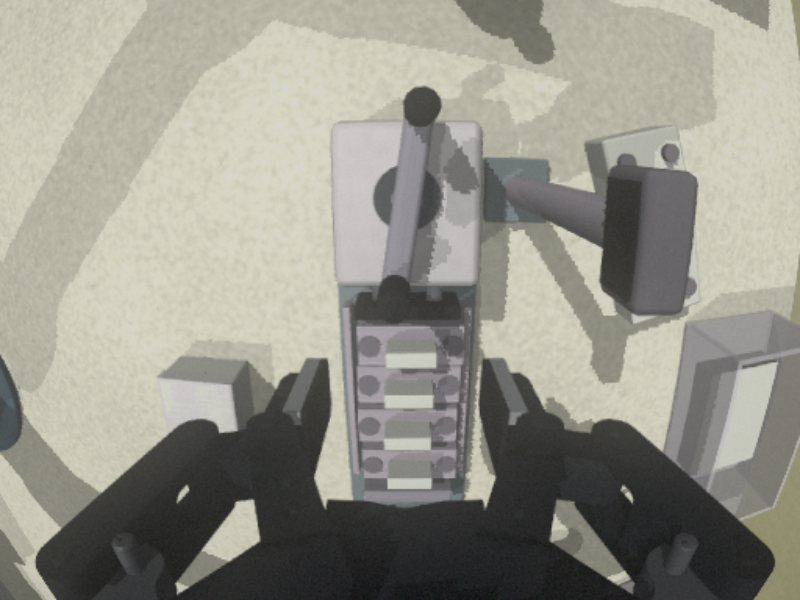

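View pics/s3.png

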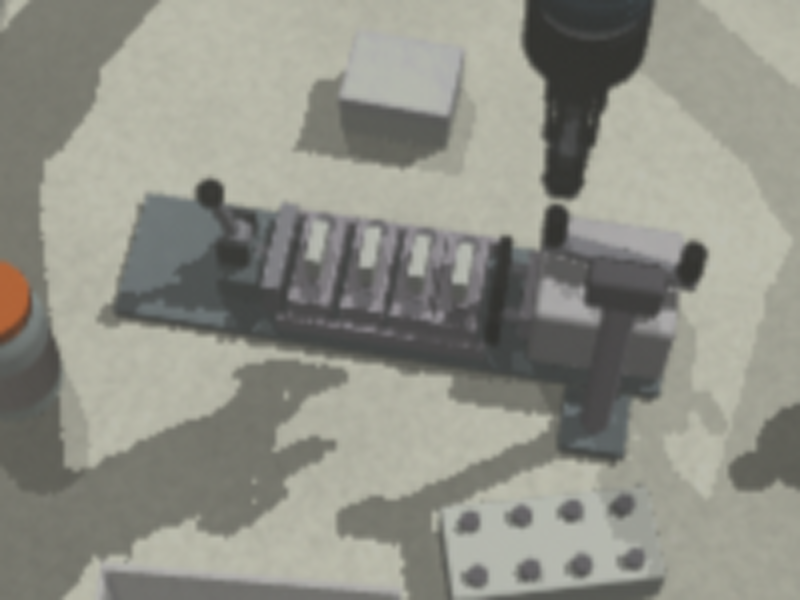

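The wrist view shows all four tabs in the channel at px (410,350) to (410,475). The T-bar runs from (395,295) to (422,105). The display head overhangs, so I'll check its extent.

Run:
```python
from h import *
for n in ("wrist","top","scene"):
    for c in clusters(cloud(snapshot(n),n=="wrist"),.16,.26,(.6,.8,.05,.25),10): print(n,len(c),*rect(c[:,:2]),c.min(0).round(3),c.max(0).round(3))
phi0=np.radians(256.9);ax=np.array([.5874,.1573]);s0=ax+.05*np.array([np.cos(phi0),np.sin(phi0)])
R=np.array([[.086,.996],[.996,-.086]])  # rows: tool x,y
for k in range(0,190,10):
    a=phi0-np.radians(k);p=ax+.05*np.array([np.cos(a),np.sin(a)]);print(k,(R@(p-s0)/.04).round(2),end=" ")
```

```text
wrist 1384 [608.5 107.6] 23.1 14.3 47.8 [0.606 0.094 0.223] [0.621 0.117 0.26 ]
wrist 5667 [670.3 149.5] 49.4 24.5 85.8 [0.657 0.125 0.16 ] [0.684 0.175 0.232]
scene 20 [618.9 106.6] 21.5 9.4 86.1 [0.613 0.096 0.226] [0.624 0.118 0.242]
scene 301 [672.5 150.5] 49.7 27.5 85.1 [0.658 0.125 0.162] [0.687 0.176 0.234]
0 [0. 0.] 10 [ 0.05 -0.21] 20 [ 0.14 -0.41] 30 [ 0.25 -0.59] 40 [ 0.4  -0.75] 50 [ 0.58 -0.88] 60 [ 0.77 -0.98] 70 [ 0.98 -1.05] 80 [ 1.2  -1.07] 90 [ 1.41 -1.06] 100 [ 1.63 -1.01] 110 [ 1.83 -0.92] 120 [ 2.01 -0.81] 130 [ 2.17 -0.66] 140 [ 2.3  -0.48] 150 [ 2.4  -0.29] 160 [ 2.46 -0.08] 170 [2.49 0.14] 180 [2.47 0.35]
```

Call:
apply_moves(commands=[[0.03,-0.11,1,0,0,0,0.5],[0.03,-0.11,2,0,0,0,0.5],[0.03,-0.11,2.61,0,0,0,0.5],[0.03,-0.11,2.61,0,0,0,0.5],[0.03,-0.11,2.61,0,0,0,0],[0.03,-0.11,2.61,0,0,0,0],[0.03,-0.11,2.61,0,0,0,0],[0.03,-0.11,2.61,0,0,0,0],[0.03,-0.11,2.61,0,0,0,0],[0.03,-0.11,2.61,0,0,0,0]])

```text
time_s: 30.25
position: [0.5777, 0.1106, 0.1167]
ee_rot: [[0.086, 0.996, 0.002], [0.996, -0.086, 0.001], [0.001, 0.002, -1.0]]
force: [-2.9, -1.4, 6.8]
opening: 0.0163
grip_force: 58.9
```

Call:
apply_moves(commands=[[0.05,-0.21,0,0,0,0,0],[0.14,-0.41,0,0,0,0,0],[0.25,-0.59,0,0,0,0,0],[0.4,-0.75,0,0,0,0,0],[0.58,-0.88,0,0,0,0,0],[0.77,-0.98,0,0,0,0,0],[0.98,-1.05,0,0,0,0,0],[1.2,-1.07,0,0,0,0,0]])

```text
time_s: 31.05
position: [0.5372, 0.1572, 0.1164]
ee_rot: [[0.092, 0.996, -0.003], [0.996, -0.092, -0.004], [-0.004, -0.003, -1.0]]
force: [-5.5, -3.6, 11.1]
opening: 0.0163
grip_force: 61.5
```

Call:
apply_moves(commands=[[0.21,0.01,0,0,0,0,0],[0.43,0.06,0,0,0,0,0],[0.63,0.15,0,0,0,0,0],[0.81,0.26,0,0,0,0,0],[0.97,0.41,0,0,0,0,0],[1.1,0.59,0,0,0,0,0],[1.2,0.78,0,0,0,0,0],[1.26,0.99,0,0,0,0,0],[1.29,1.21,0,0,0,0,0],[1.285,1.32,0,0,0,0,0],[1.285,1.32,0,0,0,0,0],[1.285,1.32,0,0,0,0,0],[1.285,1.32,0,0,0,0,0.45],[1.285,1.32,0,0,0,0,0.45],[1.285,1.32,0,0,0,0,0.45],[1.285,1.32,0,0,0,0,0.45],[1.285,1.32,-0.7,0,0,0,0.45],[1.285,1.32,-1.4,0,0,0,0.45],[1.285,1.32,-1.4,0,0,0,0.45]])

```text
time_s: 32.95
position: [0.5987, 0.2108, 0.1757]
ee_rot: [[0.085, 0.996, 0.009], [0.996, -0.085, 0.004], [0.005, 0.008, -1.0]]
force: [0.5, -0.9, 0.6]
opening: 0.0387
grip_force: 0.0
```

Call:
apply_moves(commands=[[-1,-0.05,0,0,0,0,0.45],[-2,-0.1,0,0,0,0,0.45],[-2.49,-0.13,0,0,0,0,0.45],[-2.49,-0.13,0,0,0,0,0.45],[-2.49,-0.13,0,0,0,0,0.45]])

```text
time_s: 33.45
position: [0.5816, 0.1114, 0.1708]
ee_rot: [[0.086, 0.996, 0.0], [0.996, -0.086, 0.002], [0.002, 0.0, -1.0]]
force: [0.2, 2.2, 0.0]
opening: 0.0386
grip_force: 0.0
```

```bash
cat >> h.py <<'E'
def handle():
    d={}
    for n in ("wrist","scene"):
        cs=[rect(c[:,:2])[0]/1000 for c in clusters(cloud(snapshot(n),n=="wrist"),.132,.152,(.52,.648,.08,.23),10) if rect(c[:,:2])[1]<24]
        if len(cs)==2:
            v=cs[1]-cs[0];print(n,"grips",*[c.round(4) for c in cs],"phi",np.degrees(np.arctan2(v[1],v[0])).round(1)%180,"axis",((cs[0]+cs[1])/2).round(4))
        else: print(n,[c.round(4) for c in cs])
E
python3 - <<'E'
from h import *
handle();inchan();W,L=chan();go(.5804,.1078,.116,-4.9)
E
```

```text
wrist grips [0.5635 0.2003] [0.61   0.1129] phi 118.0 axis [0.5868 0.1566]
scene grips [0.5652 0.2018] [0.6128 0.1139] phi 118.4 axis [0.589  0.1578]
chan top 37 x,y -0.0508 0.0008 (34.0, 9.7, -1.8) z 0.0686
chan top 43 x,y -0.0121 0.001 (35.6, 9.7, -1.3) z 0.0693
chan top 36 x,y 0.0253 0.0001 (35.5, 10.6, -6.9) z 0.0688
chan top 42 x,y 0.0573 -0.0009 (35.4, 11.2, -8.0) z 0.0696
chan scene 46 x,y -0.0516 -0.0037 (38.1, 12.2, -4.6) z 0.0685
chan scene 44 x,y -0.0112 -0.0034 (36.8, 11.7, -4.7) z 0.0687
chan scene 44 x,y 0.0259 -0.0034 (37.5, 11.7, -6.0) z 0.0692
chan scene 47 x,y 0.0578 -0.0053 (37.7, 11.7, -4.5) z 0.0684
rail- 151 [-49.9 -46.6 -44.3] slope [ 3.19000e-02 -4.57779e+01]
rail+ 210 [42.7 45.  48. ] slope [-1.30000e-03  4.50678e+01]
pad 820 [ 44.9 102. ] y [-35.5  35.5]
t 33.7 pos [0.5817 0.1125 0.1707] q7 0.04 move [-0.12 -0.02  1.37] turn [-0. -0.] 0.02 op 0.0383
```

The handle turned only about 139°, to φ=118°, before the grip slipped out. I'll finish this end of the swing with grip_b, gripping slightly higher.

Call:
apply_moves(commands=[[1,-0.63,0,0,0,0,0.5],[2.17,-0.63,0,0,0,0,0.5],[2.17,-0.63,0,0,0,0,0.5],[2.17,-0.63,0.7,0,0,0,0.5],[2.17,-0.63,1.32,0,0,0,0.5],[2.17,-0.63,1.32,0,0,0,0.5],[2.17,-0.63,1.32,0,0,0,0],[2.17,-0.63,1.32,0,0,0,0],[2.17,-0.63,1.32,0,0,0,0],[2.17,-0.63,1.32,0,0,0,0],[2.17,-0.63,1.32,0,0,0,0],[2.17,-0.63,1.32,0,0,0,0]])

```text
time_s: 34.9
position: [0.564, 0.2001, 0.1194]
ee_rot: [[0.086, 0.996, -0.0], [0.996, -0.086, 0.002], [0.002, -0.0, -1.0]]
force: [-3.3, 2.9, 5.9]
opening: 0.0164
grip_force: 58.9
```

Call:
apply_moves(commands=[[0.05,0.1,0,0,0,0,0],[0.105,0.19,0,0,0,0,0],[0.14,0.3,0,0,0,0,0],[0.17,0.4,0,0,0,0,0],[0.185,0.51,0,0,0,0,0],[0.2,0.615,0,0,0,0,0],[0.195,0.725,0,0,0,0,0],[0.19,0.835,0,0,0,0,0],[0.16,1.005,0,0,0,0,0],[0.16,1.005,0,0,0,0,0],[0.16,1.005,0,0,0,0,0]])

```text
time_s: 36.0
position: [0.6031, 0.2098, 0.1193]
ee_rot: [[0.083, 0.997, -0.003], [0.997, -0.083, 0.011], [0.01, -0.004, -1.0]]
force: [-6.0, 9.3, 6.6]
opening: 0.0161
grip_force: 59.5
```

Call:
apply_moves(commands=[[0,0,0,0,0,0,0.45],[0,0,0,0,0,0,0.45],[0,0,0,0,0,0,0.45],[0,0,0,0,0,0,0.45],[0,0,-0.7,0,0,0,0.45],[0,0,-1.4,0,0,0,0.45],[-1,-0.05,-1.4,0,0,0,0.45],[-2,-0.3,-1.4,0,0,0,0.45],[-2.49,-0.6,-1.4,0,0,0,0.45],[-2.49,-0.6,-1.4,0,0,0,0.45],[-2.49,-0.6,-1.4,0,0,0,0.45],[-2.49,-0.6,-1.4,0,0,0,0.45]])

```text
time_s: 37.2
position: [0.5726, 0.1062, 0.1742]
ee_rot: [[0.084, 0.996, 0.001], [0.996, -0.084, 0.0], [0.001, 0.001, -1.0]]
force: [-0.6, 0.0, -0.1]
opening: 0.0381
grip_force: 0.0
```

Run:
```python
from h import *
handle();go(.5804,.1078,.119,25);inchan()
```

```text
wrist grips [0.5706 0.1095] [0.6027 0.2033] phi 71.1 axis [0.5866 0.1564]
scene [array([0.6054, 0.2044])]
t 37.3 pos [0.5726 0.1065 0.1741] q7 0.04 move [0.05 0.19 1.38] turn [0. 0.] -3.72 op 0.0385
chan top 38 x,y -0.0509 0.0008 (33.9, 9.8, -2.3) z 0.0693
chan top 45 x,y -0.0121 0.0012 (36.9, 9.7, -1.3) z 0.0691
chan top 44 x,y 0.0235 -0.0004 (36.3, 9.8, -1.1) z 0.0685
chan top 40 x,y 0.0559 -0.0017 (36.2, 10.0, -0.6) z 0.0685
chan scene 43 x,y -0.0514 -0.0041 (36.9, 11.4, -7.9) z 0.0688
chan scene 44 x,y -0.0116 -0.0026 (34.9, 12.2, -2.8) z 0.0692
chan scene 45 x,y 0.0247 -0.0033 (37.3, 11.8, -6.0) z 0.0689
chan scene 45 x,y 0.0567 -0.0064 (38.0, 11.1, -3.4) z 0.0689
```

Fingers at a fixed angle creep along the round grip as it turns. So I'll rotate the tool together with the handle, in 90° swings.

Call:
apply_moves(commands=[[0.07,-0.06,0,0,0,-1,0.45],[0.07,-0.06,0,0,0,-2,0.45],[0.07,-0.06,0,0,0,-3,0.45],[0.07,-0.06,0,0,0,-3.72,0.45],[0.07,-0.06,0,0,0,-3.72,0.45],[0.07,-0.06,0.7,0,0,-3.72,0.45],[0.07,-0.06,1.1,0,0,-3.72,0.45],[0.07,-0.06,1.4,0,0,-3.72,0.45],[0.07,-0.06,1.4,0,0,-3.72,0.45],[0.07,-0.06,1.4,0,0,-3.72,0.45]])

```text
time_s: 38.4
position: [0.57, 0.1076, 0.1181]
ee_rot: [[-0.419, 0.908, -0.0], [0.908, 0.419, -0.001], [-0.001, -0.0, -1.0]]
force: [-0.3, -0.4, 0.8]
opening: 0.0386
grip_force: 0.0
```

Run:
```python
from h import *
go(.5706,.1095,.118,25);grips(("wrist","scene"))
```

```text
t 38.4 pos [0.57   0.1076 0.1181] q7 0.54 move [0.04 0.03 0.  ] turn [-0.  0.] -0.03 op 0.0386
grip wrist 1363 [602.3 203.4] 17.6 17.5 -6.1 cr 0.2192 -0.0116
grip scene 18 [556.6  94.9] 12.8 5.3 -88.5 cr 0.1072 0.0246
grip scene 16 [601.7 116.3] 22.0 8.9 72.4 cr 0.1324 -0.0185
grip scene 38 [604.9 204.4] 16.7 14.9 4.8 cr 0.2204 -0.0141
```

Call:
apply_moves(commands=[[0.04,0.03,0,0,0,0,0],[0.04,0.03,0,0,0,0,0],[0.04,0.03,0,0,0,0,0],[0.04,0.03,0,0,0,0,0],[0.04,0.03,0,0,0,0,0],[0.04,0.03,0,0,0,0,0]])

```text
time_s: 39.1
position: [0.5707, 0.1098, 0.1192]
ee_rot: [[-0.42, 0.907, 0.001], [0.908, 0.42, 0.001], [0.0, 0.001, -1.0]]
force: [-2.2, 1.0, 5.3]
opening: 0.0163
grip_force: 58.6
```

Call:
apply_moves(commands=[[0.13,-0.117,0,0,0,1,0],[0.274,-0.214,0,0,0,2,0],[0.431,-0.291,0,0,0,3,0],[0.597,-0.345,0,0,0,4,0],[0.769,-0.375,0,0,0,5,0],[0.943,-0.381,0,0,0,6,0],[1.116,-0.363,0,0,0,7,0],[1.286,-0.32,0,0,0,8,0],[1.447,-0.255,0,0,0,9,0],[1.598,-0.168,0,0,0,10,0],[1.736,-0.061,0,0,0,11,0],[1.768,-0.031,0,0,0,11.25,0],[1.768,-0.031,0,0,0,11.25,0],[1.768,-0.031,0,0,0,11.25,0]])

```text
time_s: 40.5
position: [0.5398, 0.1734, 0.1192]
ee_rot: [[0.908, 0.42, 0.0], [0.42, -0.908, 0.0], [0.0, -0.0, -1.0]]
force: [-3.0, 0.4, 6.8]
opening: 0.0162
grip_force: 60.1
```

Call:
apply_moves(commands=[[0,0,0,0,0,0,0.4],[0,0,0,0,0,0,0.4],[0,0,0,0,0,0,0.4],[0,0,0,0,0,-1,0.4],[0,0,0,0,0,-2,0.4],[0,0,0,0,0,-3,0.4],[0,0,0,0,0,-4,0.4],[0,0,0,0,0,-5,0.4],[0,0,0,0,0,-6,0.4],[0,0,0,0,0,-7,0.4],[0,0,0,0,0,-8,0.4],[0,0,0,0,0,-9,0.4],[0,0,0,0,0,-10,0.4],[0,0,0,0,0,-11,0.4],[0,0,0,0,0,-11.25,0.4],[0,0,0,0,0,-11.25,0.4],[0,0,0,0,0,-11.25,0.4]])

```text
time_s: 42.2
position: [0.5394, 0.1733, 0.1181]
ee_rot: [[-0.419, 0.908, -0.0], [0.908, 0.419, 0.0], [0.0, -0.0, -1.0]]
force: [0.7, -0.2, 0.4]
opening: 0.0342
grip_force: 0.0
```

Run:
```python
from h import *
handle();grips(("wrist",));inchan();go(.5396,.173,.118,25)
```

```text
wrist [array([0.6314, 0.1376])]
scene []
grip wrist 259 [631.9 137.3] 18.7 9.6 -25.6 cr 0.1559 -0.0468
chan top 36 x,y -0.0508 0.001 (33.2, 9.8, -2.5) z 0.07
chan top 44 x,y -0.012 0.0012 (36.6, 9.7, -1.4) z 0.0695
chan top 40 x,y 0.0202 0.0001 (35.5, 9.7, -1.0) z 0.069
chan top 41 x,y 0.0516 -0.0015 (36.8, 11.2, -6.4) z 0.0695
chan scene 44 x,y -0.051 -0.0044 (38.1, 11.6, -4.7) z 0.0691
chan scene 45 x,y -0.0117 -0.0023 (36.2, 11.9, -4.3) z 0.0689
chan scene 43 x,y 0.0201 -0.0034 (36.2, 11.7, -5.1) z 0.0691
chan scene 45 x,y 0.0518 -0.0049 (36.0, 11.7, -4.0) z 0.0686
t 42.5 pos [0.5394 0.1734 0.1181] q7 0.4 move [-0.01 -0.    0.  ] turn [-0.  0.] -0.02 op 0.0343
```

Call:
apply_moves(commands=[[0,0,0,0,0,0,0],[0,0,0,0,0,0,0],[0,0,0,0,0,0,0],[0,0,0,0,0,0,0],[0.117,0.13,0,0,0,1,0],[0.214,0.274,0,0,0,2,0],[0.291,0.431,0,0,0,3,0],[0.345,0.597,0,0,0,4,0],[0.375,0.769,0,0,0,5,0],[0.381,0.943,0,0,0,6,0],[0.363,1.116,0,0,0,7,0],[0.32,1.286,0,0,0,8,0],[0.255,1.447,0,0,0,9,0],[0.168,1.598,0,0,0,10,0],[0.061,1.736,0,0,0,11,0],[0.031,1.768,0,0,0,11.25,0],[0.031,1.768,0,0,0,11.25,0],[0.031,1.768,0,0,0,11.25,0]])

```text
time_s: 44.25
position: [0.6034, 0.2042, 0.1184]
ee_rot: [[0.907, 0.421, 0.001], [0.421, -0.907, 0.0], [0.001, 0.0, -1.0]]
force: [-0.8, -0.5, 3.1]
opening: 0.0161
grip_force: 59.1
```

Call:
apply_moves(commands=[[0,0,0,0,0,0,0.4],[0,0,0,0,0,0,0.4],[0,0,0,0,0,0,0.4],[0,0,-0.7,0,0,0,0.4],[0,0,-1.4,0,0,0,0.4],[-0.8,0.2,-1.4,0,0,-1,0.4],[-1.7,0.5,-1.4,0,0,-2,0.4],[-1.7,1.1,-1.4,0,0,-3,0.4],[-1.73,1.79,-1.4,0,0,-4,0.4],[-1.73,1.79,-1.4,0,0,-5,0.4],[-1.73,1.79,-1.4,0,0,-6,0.4],[-1.73,1.79,-1.4,0,0,-7,0.4],[-1.73,1.79,-1.4,0,0,-8,0.4],[-1.73,1.79,-1.4,0,0,-9,0.4],[-1.73,1.79,-1.4,0,0,-10,0.4],[-1.73,1.79,-1.4,0,0,-11,0.4],[-1.73,1.79,-1.4,0,0,-11.25,0.4],[-1.73,1.79,-1.4,0,0,-11.25,0.4]])

```text
time_s: 46.05
position: [0.5703, 0.11, 0.1742]
ee_rot: [[-0.42, 0.908, 0.0], [0.908, 0.42, 0.0], [0.0, 0.0, -1.0]]
force: [-0.0, 0.9, 0.4]
opening: 0.0341
grip_force: 0.0
```

Run:
```python
from h import *
handle();grips(("wrist",));inchan();go(.5706,.1095,.118,25)
```

```text
wrist grips [0.5701 0.1095] [0.6029 0.2033] phi 70.7 axis [0.5865 0.1564]
scene grips [0.5747 0.1085] [0.6056 0.2044] phi 72.1 axis [0.5902 0.1564]
grip wrist 678 [570.  109.5] 17.2 17.1 -65.5 cr 0.1229 0.0125
grip wrist 699 [602.8 203.2] 17.3 17.3 -29.9 cr 0.219 -0.0121
chan top 37 x,y -0.0516 0.0007 (34.8, 10.9, -7.1) z 0.0692
chan top 42 x,y -0.0186 0.0013 (35.3, 9.7, -1.4) z 0.0692
chan top 40 x,y 0.0137 0.0009 (32.7, 9.7, -1.2) z 0.0686
chan top 41 x,y 0.0462 -0.0013 (36.9, 9.9, -1.0) z 0.0689
chan scene 45 x,y -0.0508 -0.0043 (37.0, 12.0, -5.7) z 0.0693
chan scene 45 x,y -0.018 -0.0019 (39.6, 12.0, -5.6) z 0.0686
chan scene 44 x,y 0.0141 -0.0033 (37.8, 11.6, -4.5) z 0.0692
chan scene 46 x,y 0.046 -0.0045 (36.0, 12.2, -5.3) z 0.0691
t 46.3 pos [0.5703 0.1101 0.1741] q7 0.49 move [-0.02  0.    1.4 ] turn [-0.  0.] -0.02 op 0.0343
```

Call:
apply_moves(commands=[[0,0,0.7,0,0,0,0.4],[0,0,1.4,0,0,0,0.4],[0,0,1.4,0,0,0,0.4],[0,0,1.4,0,0,0,0.4],[0,0,1.4,0,0,0,0],[0,0,1.4,0,0,0,0],[0,0,1.4,0,0,0,0],[0,0,1.4,0,0,0,0],[0,0,1.4,0,0,0,0]])

```text
time_s: 47.2
position: [0.571, 0.1092, 0.1199]
ee_rot: [[-0.42, 0.908, 0.001], [0.908, 0.42, -0.0], [-0.0, 0.001, -1.0]]
force: [-2.5, -2.4, 5.8]
opening: 0.0163
grip_force: 58.8
```

Call:
apply_moves(commands=[[0.13,-0.117,0,0,0,1,0],[0.274,-0.214,0,0,0,2,0],[0.431,-0.291,0,0,0,3,0],[0.597,-0.345,0,0,0,4,0],[0.769,-0.375,0,0,0,5,0],[0.943,-0.381,0,0,0,6,0],[1.116,-0.363,0,0,0,7,0],[1.286,-0.32,0,0,0,8,0],[1.447,-0.255,0,0,0,9,0],[1.598,-0.168,0,0,0,10,0],[1.736,-0.061,0,0,0,11,0],[1.857,0.065,0,0,0,12,0],[1.959,0.206,0,0,0,13,0],[1.982,0.243,0,0,0,13.25,0],[1.982,0.243,0,0,0,13.25,0],[1.982,0.243,0,0,0,13.25,0]])

```text
time_s: 48.8
position: [0.5459, 0.1861, 0.1199]
ee_rot: [[0.988, 0.152, -0.001], [0.152, -0.988, 0.001], [-0.001, -0.001, -1.0]]
force: [-4.9, -1.5, 8.7]
opening: 0.0161
grip_force: 60.2
```

Call:
apply_moves(commands=[[0,0,0,0,0,0,0.4],[0,0,0,0,0,0,0.4],[0,0,0,0,0,0,0.4],[0,0,-0.7,0,0,0,0.4],[0,0,-1.4,0,0,0,0.4],[0,0,-2.8,0,0,-1,0.4],[0,0,-2.8,0,0,-2,0.4],[0,0,-2.8,0,0,-3,0.4],[0,0,-2.8,0,0,-4,0.4],[0,0,-2.8,0,0,-5,0.4],[0,0,-2.8,0,0,-6,0.4],[0,0,-2.8,0,0,-7,0.4],[0,0,-2.8,0,0,-8,0.4],[0,0,-2.8,0,0,-9,0.4],[0,0,-2.8,0,0,-9.5,0.4],[0,0,-2.8,0,0,-9.5,0.4]])

```text
time_s: 50.4
position: [0.546, 0.1863, 0.2303]
ee_rot: [[0.09, 0.996, 0.0], [0.996, -0.09, 0.001], [0.001, 0.0, -1.0]]
force: [0.7, 0.4, 0.6]
opening: 0.0344
grip_force: 0.0
```

Run:
```python
from h import *
grips(("wrist","scene","top"));inchan();W,L=chan();go(.5623,-.141,.2,-4.9)
for n in ("wrist","top","scene"):
    for c in clusters(cloud(snapshot(n),n=="wrist"),.08,.135,(.54,.59,-.22,-.07),5):print("lever",n,len(c),c.mean(0).round(4),c.max(0).round(4),c.min(0).round(4))
```

```text
grip wrist 407 [546.2 185.9] 17.2 16.9 7.4 cr 0.197 0.0428
grip wrist 348 [627.  127.8] 17.7 16.4 38.6 cr 0.146 -0.0427
grip scene 35 [549.  187.3] 15.6 15.4 -75.3 cr 0.1986 0.0401
grip scene 26 [628.8 125.2] 16.0 10.8 -10.8 cr 0.1435 -0.0447
grip top 25 [544.3 184.9] 16.1 14.0 5.9 cr 0.1958 0.0446
grip top 29 [625.7 129.1] 16.5 16.4 24.9 cr 0.1472 -0.0413
chan top 42 x,y -0.0571 0.0003 (33.9, 9.8, -2.0) z 0.0689
chan top 42 x,y -0.0251 0.0027 (32.7, 9.8, -1.4) z 0.0693
chan top 44 x,y 0.0072 0.0012 (34.3, 9.7, -1.2) z 0.0701
chan top 38 x,y 0.0395 -0.0003 (34.9, 9.8, -0.8) z 0.0694
chan scene 45 x,y -0.0564 -0.0033 (35.8, 12.5, -5.4) z 0.0684
chan scene 45 x,y -0.0245 -0.0028 (38.8, 11.8, -6.4) z 0.0685
chan scene 46 x,y 0.0077 -0.0047 (35.9, 12.0, 4.8) z 0.0688
chan scene 45 x,y 0.0398 -0.0067 (34.8, 11.5, -5.3) z 0.0694
rail+ 254 [43.4 46.1 48.6] slope [3.40000e-03 4.61532e+01]
pad 259 [40.9 89.7] y [20.2 36.6]
t 50.7 pos [0.5459 0.1862 0.2301] q7 -0.14 move [-8.11  1.15  0.76] turn [0. 0.] -0.04 op 0.0343
lever top 50 [ 0.5588 -0.1412  0.1115] [ 0.5677 -0.1289  0.1262] [ 0.5499 -0.1543  0.0813]
lever scene 65 [ 0.5663 -0.1406  0.1096] [ 0.5745 -0.1305  0.1273] [ 0.5529 -0.1523  0.0804]
```

Call:
apply_moves(commands=[[-1,0,0,0,0,0,0.6],[-2,0.2,0,0,0,0,0.6],[-3.5,0.5,0,0,0,0,0.6],[-5,0.8,0,0,0,0,0.6],[-6.5,1.1,0,0,0,0,0.6],[-8.3,1.13,0,0,0,0,0.6],[-9.2,1.13,0,0,0,0,0.6],[-9.2,1.13,0,0,0,0,0.6],[-9.2,1.13,0,0,0,0,0.6],[-9.2,1.13,0,0,0,0,0.6],[-9.2,1.13,0,0,0,0,0.6]])

```text
time_s: 51.95
position: [0.5582, -0.1828, 0.2299]
ee_rot: [[0.088, 0.996, -0.0], [0.996, -0.088, 0.001], [0.001, -0.0, -1.0]]
force: [-0.6, 0.2, 0.4]
opening: 0.0511
grip_force: 0.0
```

Run:
```python
from h import *
d=snapshot("wrist");cv2.imwrite("pics/w4.png",cv2.resize(d["pixels"][20:260,120:440,::-1],(800,600),interpolation=2))
W=cloud(d,True);P=W.reshape(-1,3);P=P[np.isfinite(P).all(1)];q=P[:,:2]-O;L=np.c_[q@E1,q@E2,P[:,2]]*1000
def f(n,m): r=L[m];print(n,len(r),np.percentile(r[:,0],[2,50,98]).round(1),"y",np.percentile(r[:,1],[2,98]).round(1))
f("anviltop",(L[:,2]>50)&(L[:,2]<57)&(abs(L[:,1])<37)&(abs(L[:,1])>22)&(L[:,0]<-60)&(L[:,0]>-100))
f("padtop",(L[:,2]>48)&(L[:,2]<56)&(abs(L[:,1])<37)&(abs(L[:,1])>22)&(L[:,0]>40)&(L[:,0]<75))
f("bodies",(L[:,2]>41)&(L[:,2]<46.5)&(abs(L[:,1])<40)&(abs(L[:,1])>22)&(L[:,0]<70)&(L[:,0]>-100))
for c in clusters(W,.064,.076,(.52,.63,-.1,.08),30):
    r=rect(c[:,:2]);qq=r[0]/1000-O;print("tab",(qq@E1).round(4),(qq@E2).round(4),r[1:])
f("ball",(L[:,2]>95)&(L[:,2]<135)&(abs(L[:,1])<20)&(L[:,0]<-100)&(L[:,0]>-170));m=(L[:,2]>95)&(L[:,2]<135)&(abs(L[:,1])<20)&(L[:,0]<-100)&(L[:,0]>-170);print(L[m][:,2].max())
go(.56,-.141,.2,-4.9)
```

```text
anviltop 350 [-89.4 -82.9 -76.4] y [-36.6  36.5]Traceback (most recent call last):
  File "<stdin>", line 6, in <module>
  File "<stdin>", line 4, in f
    return _quantile_unchecked(
        a, q, axis, out, overwrite_input, method, keepdims, weights)
    return _ureduce(a,
                    func=_quantile_ureduce_func,
    ...<5 lines>...
                    overwrite_input=overwrite_input,
                    method=method)
    r = func(a, **kwargs)
    result = _quantile(arr,
                       quantiles=q,
    ...<2 lines>...
                       out=out,
                       weights=wgt)
    slices_having_nans = np.isnan(arr[-1, ...])
                                  ~~~^^^^^^^^^
IndexError: index -1 is out of bounds for axis 0 with size 0
```

View pics/w4.png

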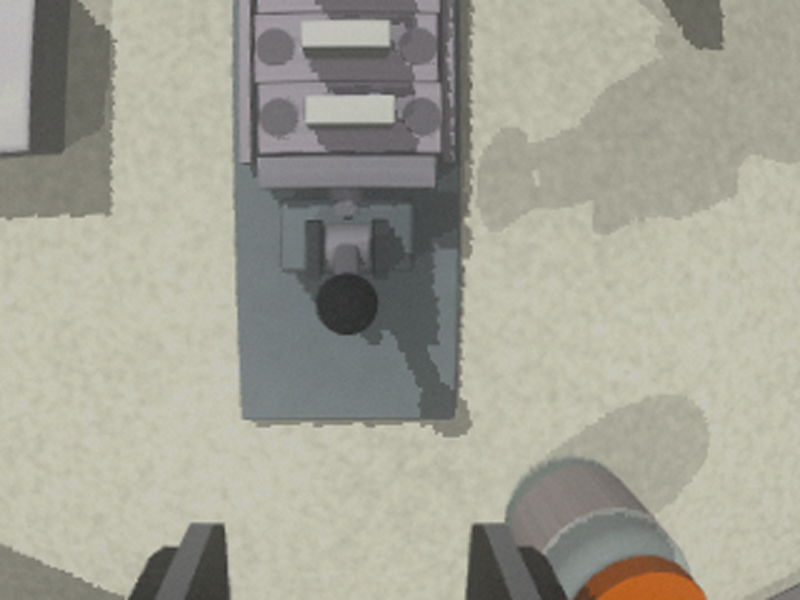

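The wrist view shows the blocks flush at px (350,80) and (350,165), with no visible gap at the anvil. The lever ball is at (347,303). I'll get tab numbers from the same camera.

Run:
```python
from h import *
d=snapshot("wrist")
W=cloud(d,True);P=W.reshape(-1,3);P=P[np.isfinite(P).all(1)];q=P[:,:2]-O;L=np.c_[q@E1,q@E2,P[:,2]]*1000
b=L[(L[:,2]>40)&(L[:,2]<47)&(abs(L[:,1])<38)&(abs(L[:,1])>30)&(L[:,0]<70)&(L[:,0]>-100)]
print("body z44 hist",np.histogram(b[:,0],np.arange(-80,70,2)))
for c in clusters(W,.066,.076,(.52,.63,-.1,.08),30):
    r=rect(c[:,:2]);qq=r[0]/1000-O;print("tab",(qq@E1).round(4),(qq@E2).round(4),r[1:],c[:,2].mean())
m=(L[:,2]>95)&(L[:,2]<135)&(abs(L[:,1])<20)&(L[:,0]<-100)&(L[:,0]>-170);print(L[m].min(0),L[m].max(0),L[m].mean(0))
go(.56,-.141,.2,-4.9)
```

```text
body z44 hist (array([ 0,  0,  2, 26, 28, 27, 24, 23, 23, 27, 25, 23, 20, 22, 25, 23, 21,
       26, 27, 24, 20, 25, 29, 27, 22, 22, 25, 26, 19, 24, 26, 21, 26, 25,
       27, 19, 28, 23, 27, 20, 26, 24, 26, 25, 21, 23, 22, 24, 26, 23, 11,
        0,  0,  0,  0,  0,  0,  0,  0,  0,  0,  0,  0,  0,  0,  0,  0,  0,
        0,  0,  0,  0,  0,  0]), array([-80, -78, -76, -74, -72, -70, -68, -66, -64, -62, -60, -58, -56,
       -54, -52, -50, -48, -46, -44, -42, -40, -38, -36, -34, -32, -30,
       -28, -26, -24, -22, -20, -18, -16, -14, -12, -10,  -8,  -6,  -4,
        -2,   0,   2,   4,   6,   8,  10,  12,  14,  16,  18,  20,  22,
        24,  26,  28,  30,  32,  34,  36,  38,  40,  42,  44,  46,  48,
        50,  52,  54,  56,  58,  60,  62,  64,  66,  68]))
tab -0.0589 -0.0021 (35.0, 11.7, -5.0) 0.07024473088018086
tab -0.0266 -0.0007 (36.1, 13.2, -4.8) 0.07013946942773518
tab 0.005 -0.0022 (35.4, 12.1, -3.8) 0.07010329881756189
[-142.41403182  -11.13776189   95.07213888] [-121.46951187    9.86530562  125.77114576] [-130.94952827   -0.68054919  119.81136786]
t 52.0 pos [ 0.5585 -0.1819  0.2298] q7 0.52 move [ 1.02 -0.05  0.75] turn [-0.   -0.01] -0.01 op 0.0512
```

Call:
apply_moves(commands=[[1,0,0,0,0,0,0],[1.62,0,0,0,0,0,0],[1.62,0,0,0,0,0,0],[1.62,0,1,0,0,0,0],[1.62,0,2,0,0,0,0],[1.62,0,3.22,0,0,0,0],[1.62,0,3.22,0,0,0,0],[1.5,0,3.22,0,0,0,0],[1.4,0,3.22,0,0,0,0],[1.3,0,3.22,0,0,0,0],[1.2,0,3.22,0,0,0,0],[1.1,0,3.22,0,0,0,0],[1.0,0,3.22,0,0,0,0],[0.92,0,3.22,0,0,0,0],[0.92,0,3.22,0,0,0,0],[0.92,0,3.22,0,0,0,0]])

```text
time_s: 53.65
position: [0.5612, -0.1482, 0.1017]
ee_rot: [[0.09, 0.996, 0.0], [0.996, -0.09, -0.001], [-0.0, 0.0, -1.0]]
force: [0.4, 3.6, 0.2]
opening: -0.0002
grip_force: 1.6
```

Run:
```python
from h import *
go(.5585,-.1819,.2298)
for n in ("top","scene"):
    W=cloud(snapshot(n));P=W.reshape(-1,3);P=P[np.isfinite(P).all(1)];q=P[:,:2]-O;L=np.c_[q@E1,q@E2,P[:,2]]*1000
    m=(L[:,2]>70)&(L[:,2]<135)&(abs(L[:,1])<20)&(L[:,0]<-141)&(L[:,0]>-190)
    if m.sum(): print(n,m.sum(),L[m].min(0).round(),L[m].max(0).round())
```

```text
t 53.6 pos [ 0.5612 -0.1482  0.1017] q7 0.57 move [-0.85  0.01 -3.2 ] turn [0. 0.] 0 op -0.0002
scene 4 [-157.  -10.   78.] [-144.   -4.   96.]
```

Call:
apply_moves(commands=[[0.1,0,0,0,0,0,0],[0.1,0,-1,0,0,0,0],[0.1,0,-1,0,0,0,0],[-0.72,0,-1,0,0,0,0],[-0.72,0,-1,0,0,0,0],[-0.72,0,-0.5,0,0,0,0],[-0.72,0,0,0,0,0,0],[-0.72,0,0.15,0,0,0,0],[-0.72,0,0.3,0,0,0,0],[-0.72,0,0.45,0,0,0,0],[-0.72,0,0.6,0,0,0,0],[-0.72,0,0.75,0,0,0,0],[-0.72,0,0.85,0,0,0,0],[-0.72,0,0.93,0,0,0,0],[-0.72,0,0.93,0,0,0,0],[-0.72,0,0.93,0,0,0,0]])

```text
time_s: 55.35
position: [0.557, -0.2039, 0.0706]
ee_rot: [[0.106, 0.994, 0.01], [0.994, -0.106, -0.039], [-0.038, 0.014, -0.999]]
force: [-4.2, -27.7, 7.6]
opening: 0.0002
grip_force: 12.8
```

Call:
apply_moves(commands=[[0,0,-1,0,0,0,0],[0,0,-2,0,0,0,0],[0,0,-3,0,0,0,0],[0,0,-4,0,0,0,0],[-1,0,-4,0,0,0,0],[-1,0,-4,0,0,0,0],[-1,0,-4,0,0,0,0]])

```text
time_s: 56.05
position: [0.5535, -0.2189, 0.2243]
ee_rot: [[0.095, 0.995, -0.0], [0.995, -0.095, -0.002], [-0.002, -0.0, -1.0]]
force: [0.1, 0.9, -0.4]
opening: -0.0002
grip_force: 0.0
```

Run:
```python
from h import *
d=snapshot("wrist");cv2.imwrite("pics/w5.png",cv2.resize(d["pixels"][:,:,::-1],(800,600)))
W=cloud(d,True);P=W.reshape(-1,3);P=P[np.isfinite(P).all(1)];q=P[:,:2]-O;L=np.c_[q@E1,q@E2,P[:,2]]*1000
m=(L[:,2]>45)&(abs(L[:,1])<14)&(L[:,0]<-155)&(L[:,0]>-190)&(L[:,2]<90);print("ball",L[m].min(0).round(1),L[m].max(0).round(1))
m=(L[:,2]>50)&(L[:,2]<57)&(abs(L[:,1])<37)&(abs(L[:,1])>22)&(L[:,0]<-60)&(L[:,0]>-100);print("anvil",np.percentile(L[m][:,0],[2,98]))
for c in clusters(W,.066,.076,(.52,.63,-.1,.08),30):
    r=rect(c[:,:2]);qq=r[0]/1000-O;print("tab",(qq@E1).round(4),(qq@E2).round(4),r[1:],c[:,2].mean())
inchan();go(.5585,-.1819,.2298)
```

```text
ball [-186.   -11.3   63.6] [-155.    10.2   76.2]
anvil [-85.12266541 -71.07384512]
tab -0.0554 -0.0021 (35.6, 12.3, -4.8) 0.07008970670368633
tab -0.0291 -0.0004 (35.7, 1.0, -5.8) 0.06882025298231802
chan top 41 x,y -0.0538 0.0005 (33.8, 9.9, -1.8) z 0.0695
chan top 40 x,y -0.0219 0.0023 (33.7, 9.7, -1.4) z 0.0684
chan top 42 x,y 0.0104 0.0015 (33.9, 9.7, -1.1) z 0.0696
chan top 39 x,y 0.0429 -0.0003 (34.3, 9.9, -0.8) z 0.0687
chan scene 46 x,y -0.0525 -0.0041 (36.9, 11.5, -3.6) z 0.0687
chan scene 46 x,y -0.0207 -0.0019 (40.5, 12.0, -6.1) z 0.0685
chan scene 44 x,y 0.011 -0.0027 (37.8, 12.1, -4.7) z 0.0693
chan scene 47 x,y 0.0432 -0.0059 (38.0, 11.8, -4.7) z 0.0696
t 56.2 pos [ 0.5544 -0.2155  0.2232] q7 0.59 move [ 0.85  0.03 -0.16] turn [-0.01 -0.  ] 0 op 0.0003
```

View pics/w5.png

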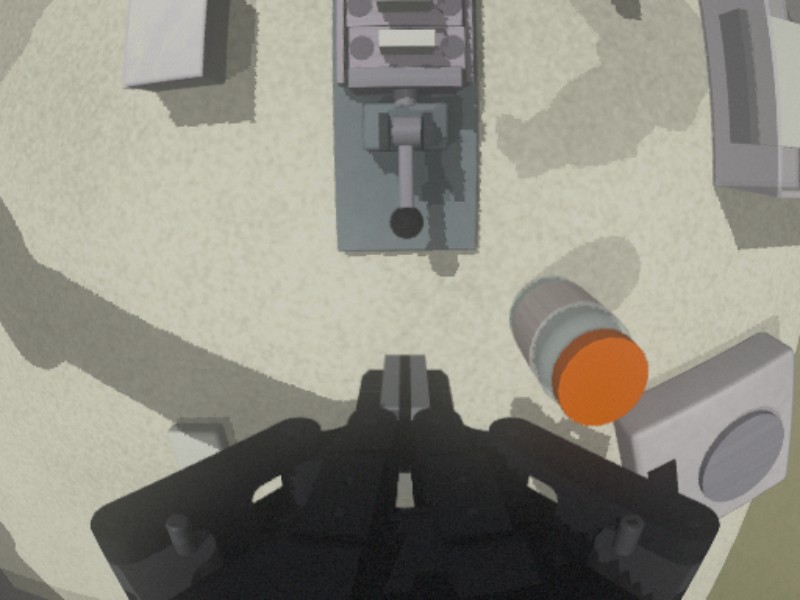

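The lever is nearly down, with its ball top at 76 mm, about 0.17 rad. I'll press once more directly on top of the ball.

Call:
apply_moves(commands=[[0.91,0,0,0,0,0,0],[0.91,0,1,0,0,0,0],[0.91,0,2,0,0,0,0],[0.91,0,3,0,0,0,0],[0.91,0,3.5,0,0,0,0],[0.91,0,3.6,0,0,0,0],[0.91,0,3.7,0,0,0,0],[0.91,0,3.8,0,0,0,0],[0.91,0,3.9,0,0,0,0],[0.91,0,4.0,0,0,0,0],[0.91,0,4.0,0,0,0,0]])

```text
time_s: 57.3
position: [0.5589, -0.1821, 0.0657]
ee_rot: [[0.091, 0.996, 0.003], [0.996, -0.091, -0.002], [-0.002, 0.003, -1.0]]
force: [-1.9, -1.8, 5.3]
opening: -0.0001
grip_force: 2.7
```

Call:
apply_moves(commands=[[0,0,0,0,0,0,0],[0,0,-1,0,0,0,0],[0,0,-2,0,0,0,0],[0,0,-3,0,0,0,0],[0,0,-4,0,0,0,0],[-1,0,-4,0,0,0,0],[-1,0,-4,0,0,0,0],[-1,0,-4,0,0,0,0]])

```text
time_s: 58.1
position: [0.5543, -0.2209, 0.2246]
ee_rot: [[0.093, 0.996, 0.002], [0.996, -0.093, 0.0], [0.001, 0.002, -1.0]]
force: [0.5, -0.6, -0.4]
opening: -0.0001
grip_force: 0.0
```

```bash
cat > l.py <<'E'
from h import *
W=cloud(snapshot("wrist"),True);P=W.reshape(-1,3);P=P[np.isfinite(P).all(1)];q=P[:,:2]-O;L=np.c_[q@E1,q@E2,P[:,2]]*1000
m=(L[:,2]>45)&(abs(L[:,1])<14)&(L[:,0]<-155)&(L[:,0]>-190)&(L[:,2]<90);print("ball",np.percentile(L[m],[1,50,99],axis=0).round(1).tolist(),L[m].max(0).round(1))
for x in (-125,-130,-135,-140,-145,-150,-155):
    m=(abs(L[:,0]-x)<2)&(abs(L[:,1])<3)&(L[:,2]>40);print(x,L[m][:,2].mean().round(1) if m.any() else None,end="; ")
m=(L[:,2]>50)&(L[:,2]<57)&(abs(L[:,1])<37)&(abs(L[:,1])>22)&(L[:,0]<-60)&(L[:,0]>-100);print("anvil",np.percentile(L[m][:,0],[2,98]))
inchan();go(.5585,-.1819,.2298)
E
python3 l.py
```

```text
ball [[-185.6, -10.7, 56.5], [-172.4, -1.2, 61.9], [-155.1, 9.1, 66.7]] [-155.    10.3   67.2]
-125 62.6; -130 60.5; -135 60.2; -140 60.2; -145 60.5; -150 60.3; -155 60.4; anvil [-84.05404874 -70.99705684]
chan top 39 x,y -0.0528 0.0002 (34.0, 11.0, -7.7) z 0.0693
chan top 36 x,y -0.0218 0.0011 (35.0, 9.8, -1.4) z 0.0694
chan top 38 x,y 0.0105 0.0007 (34.3, 9.7, -1.0) z 0.0695
chan top 39 x,y 0.0428 0.0004 (34.3, 9.8, -0.9) z 0.0698
chan scene 44 x,y -0.0516 -0.0042 (36.0, 11.7, -7.0) z 0.0686
chan scene 45 x,y -0.0203 -0.0011 (39.5, 12.4, -3.3) z 0.0685
chan scene 48 x,y 0.0117 -0.0024 (38.2, 12.1, -4.7) z 0.0686
chan scene 46 x,y 0.0438 -0.0043 (38.2, 11.7, -5.6) z 0.0687
t 58.2 pos [ 0.5547 -0.2184  0.2234] q7 0.59 move [ 0.92  0.01 -0.16] turn [-0.01 -0.01] 0 op -0.0004
```

```bash
python3 -c "
from cell import arm
print(arm.hand_in())"
```

```text
the job is handed in; nothing more can be done
None
```

I handed the job in, but the hand-in call returned no verdict: by my measurements all four blocks stand gap-free in the channel, the springs give about 2 mm (about 12 N on the pad with the lever locked level), and the bottles, jar and beaker were left standing.

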